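# Fit a spotlight lens and screw down its retaining ring

### The job

Fit the lens to the studio spotlight that faces up from the bench: drop the loose glass lens, dome up, flat into the lamp's open lens cell, then set the retaining ring over it and screw it down clockwise until it is snug, holding the glass firmly on its rubber gasket. Do not force or overtighten it, because the glass cracks; leave the bottle, cup and brush where they are.

Things in the scene. Friction and masses are not known exactly. Their poses are not given: they have to be found in the camera images.
- lamp: Black LED spotlight, fixed to the bench, facing straight up. Origin: centre of its round foot (120 mm wide) on the bench, z up along the lamp's axis. Finned body and head 68 mm wide up to 114 mm high; above that the bare metal neck of the lens cell, 49 mm outside, with its rim at 140 mm. Yoke arms with knobs stand on the lamp's +y and -y sides, 118 mm over the knobs, up to 96 mm high.
- cell (a point): Centre of the cell's rim, 140 mm above the bench, axes as the lamp's. Bore 43.6 mm. The rubber gasket in it lies 3 to 7 mm below the rim (old rubber, each time different) and gives only 1 mm per 35 N. Outside runs a right-hand double thread, 55.6 mm over the crests, 14 mm per turn; the two threads start 0.5 mm below the rim, at the lamp's +x and -x.
- lens: Clear glass lens, 42 mm disc, edge 9 mm thick, with a low dome 3 mm high on top, 35 g, lying dome up on the bench. Origin: centre of its flat underside, z up. Seated on the gasket its edge stands 2 to 6 mm above the cell's rim; if it catches askew, a light press flattens it. The glass cracks if it is pressed into the lamp with over 30 N; held snug it bears 10 to 20 N.
- ring: Dark steel screw ring, 64 mm over its grip, 57.6 mm inside, 16 mm high, flange up. Origin: centre of its underside, z up. The flange (34 mm opening), underside 13.5 mm up, bears on the lens's edge. Inside at its +x and -x two 50 degree lugs, 1 to 4 mm up, go under the lamp's threads. From the thread starts it needs 0.7 to 2.9 rad clockwise: under 0.12 N m loose, 0.3 to 0.4 N m when snug; it then stays.
- bottle: White plastic bottle, 72 mm wide, 170 mm high, upright. Origin: centre of its base. Leave it alone.
- cup: White cup, 72 mm wide, 75 mm high, upright. Origin: centre of its base. Leave it alone.
- brush: Flat paint brush, 200 mm long, lying on the bench beyond the lamp. Origin: its middle. Leave it alone.
Not all that is in view belongs to the job. Of the things that look like the lens, the larger one is meant. Of the things that look like the ring, take the one that is nearest to the robot's base at the start.

How it is judged:
By the outcome, as a careful person would: the job done as asked, in the order asked, and still so for the second after the job is handed in, with the robot touching nothing.
It also fails if it takes over 72 s, if anything falls off the work surface, if the arm or the gripper's body presses on something with over 40 N, if the wrist force passes 120 N, or if a joint passes its speed limit or range.

### The arm

A 6-joint arm with a two-finger parallel gripper is mounted at the origin on the work surface. World frame = base frame: x ahead of the robot, y to its left, z up, the work surface at z = 0. Lengths are in mm, angles in rad, forces in N, time in s.
With the tool pointing down it reaches from about 300 to 1000 mm from the base axis. Payload 5.1 kg.
Tool frame: the origin (TCP) lies at the very end of the fingers, on their centre line; the grasp point (between the pads) lies 19 mm behind it; z points along the fingers, x is the direction in which the jaws open and shut, and the axes are right-handed (so a half turn about z gives the same grasp; the last joint's range is limited). The gripper opens to 95 mm and grips with 3 to 60 N. Pads are 20 mm wide; open, the fingers measure 119 mm over their backs; the gripper's body (75 mm by 180 mm) begins 59 mm behind the grasp point.
Start: joints at [1.246, 0.124, 1.65, -0, 1.367, -0.083], TCP at [155.665, 631.073, 214.656] pointing down, gripper open.
Joint ranges: [-2.61, 2.61], [-1.02, 2.33], [0.03, 2.71], [-1.35, 4.49], [0.32, 2.68], [-2.91, 2.91]. Speed limits (rad/s): [2.57, 2.57, 3.14, 3.14, 3.14, 3.14].

### API

Orientations are given as a unit quaternion [x, y, z, w].
In Python, from bench import sensors, cams, sign_off gives the robot as it stands.
- The arm moves only by the tool send_rows, never from a script. Its argument "rows" is a list of rows, each a list of 3 entries, a list of its own where there are three numbers: the shift along the tool's x, y, z each as a share of 0.5 m, from -1 to 1, then the turn, a rotation vector about the tool's x, y, z each as a share of 120 degrees, from -1 to 1, then the opening, from 0 (shut) to 1 (fully open). In form: [[[tx, ty, tz], [ax, ay, az], grip], ...]. A call has 1 to 5 rows; each row is the pose to reach, as a shift and turn from the pose measured when the call began, along the tool's axes at that moment; what a row does not reach only later rows make up. A row lasts 1/12 s, in which the tool goes at most 41.7 mm and 7.16 degrees, less where a joint would pass 70% of its speed; a pose out of reach is approached as far as the arm can. A call with a number of a shift or a turn outside -1 to 1 is refused whole. A call with a gripper value outside its range is refused whole. The fingers move at their own pace and stop on an object; "squeeze" is the grip in N (left out, the last holds). Time passes only in rows, so rows that repeat a pose let the fingers close. It gives the time, the measured TCP pose, the force and the opening at its end, in the units of the state.
- sensors.observe(): the state, without advancing time (a new reading comes with each control period).
- cams.camera(name): name is "side" or "top"; returns (picture, depth): 480x640x3 uint8, red, green, blue; 480x640 float32, mm along the optical axis (not along the pixel's ray), 0 where there is no reading.
- cams.camera_info(name): a dict with "fov_y" (degrees; the focal length in pixels is half the picture's height over the tangent of half this angle, whatever the lens; pixels are square), "cx", "cy" (the principal point, pixels), "position" and "attitude" of the camera in the world. Camera axes: x right, y down, z forward; pixel columns grow to the right and rows downward; lengths in mm; the calibration is good to about 2 mm. A picture is of the moment at which its call begins. camera_info takes no time and is no camera call.
- sign_off(): hands the job in, once; it reports no verdict.
The state is a dict: "time": time; "q": joint angles; "joint_vel": joint speeds; "effort": joint torques, N m; "tcp_pos": TCP position; "tcp_rot": TCP orientation; "wrist_force": force on the tool from outside, world axes, zero at the start; "moment": the same for the moment, N m; "gripper_width": finger opening in mm.
Only numpy, scipy, OpenCV 4.12 (cv2) and the standard library are available. Lean on these libraries where they do the work, as an engineer would, in place of code of your own. Each camera call takes 0.05 s, during which the arm holds its last target.

## Working session

There is one attempt and no reset: what is moved stays moved. The work goes in short steps, Python scripts to look and compute and a tool call to move; the robot and the scene stay as the last step left them, time stands still between calls to the robot, and variables do not carry over. Pictures are saved under pics/ and viewed, and the job is handed in when it is done.

Besides the shell and the picture viewer there is one more tool, called as a command line: name --argument value ..., lists and objects as JSON in quotes. send_rows: Moves the arm, as the interface text tells. Shift numbers are shares of 0.5 m and turn numbers shares of 120 degrees, none past 1 either way. Its arguments: {"type":"object","properties":{"rows":{"type":"array","items":{"type":"array"}},"squeeze":{"type":"number"}},"required":["rows"]}

```bash
mkdir -p pics; ls; python3 - <<'E'
from bench import sensors, cams
import cv2, numpy as np
print(sensors.observe())
for n in ("side","top"):
    i=cams.camera_info(n); print(n,i)
    p,d=cams.camera(n); cv2.imwrite(f"pics/{n}0.png",p[:,:,::-1]); np.save(f"pics/{n}0.npy",d); np.save(f"pics/{n}0p.npy",p)
E
```

```text
pics
{'time': 0.0, 'q': array([ 1.24642376e+00,  1.24483901e-01,  1.65165776e+00, -2.04857854e-05,
        1.36752612e+00, -8.26113940e-02]), 'joint_vel': array([ 2.57729213e-04,  1.67460453e-04, -7.84230029e-04,  1.04965762e-03,
        3.05905151e-05,  4.53304616e-04]), 'effort': array([-8.77017355e-04, -4.17611182e+01, -3.59924877e+01,  7.75430747e-02,
        4.93951840e-02, -1.65919705e-04]), 'tcp_pos': array([155.45292595, 630.47198145, 213.41039147]), 'tcp_rot': array([ 7.87212671e-01,  6.16680739e-01, -8.61284825e-04,  5.78641886e-04]), 'wrist_force': array([-0.06754638, -0.12114472, -0.45825413]), 'moment': array([ 0.01031148, -0.05385197,  0.0490618 ]), 'gripper_width': 95.43249446332267}
side {'fov_y': 56.1920044875216, 'cx': 311.31637244453776, 'cy': 246.9170891520586, 'position': array([487.9836849 , 616.1716934 , 484.54780974]), 'attitude': array([-0.07458002,  0.86553791, -0.49209817,  0.05586899])}
top {'fov_y': 56.744005979245635, 'cx': 317.5315818009158, 'cy': 241.6059508757575, 'position': array([ 470.1032576 ,   -1.14939631, 1065.9194476 ]), 'attitude': array([-0.69723231,  0.71415323, -0.04337224,  0.04439723])}
```

View pics/side0.png

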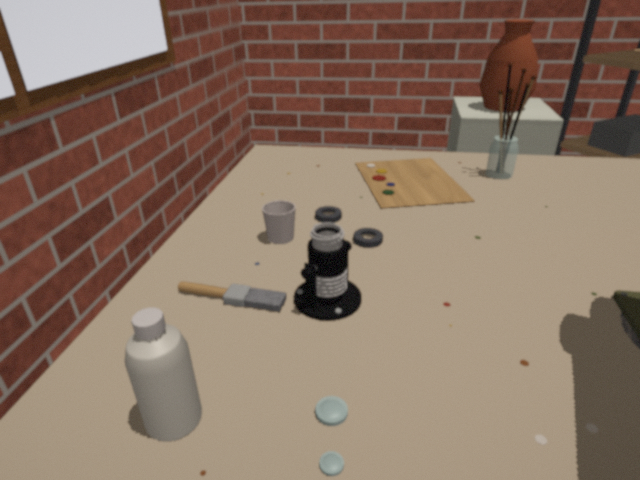

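View pics/top0.png

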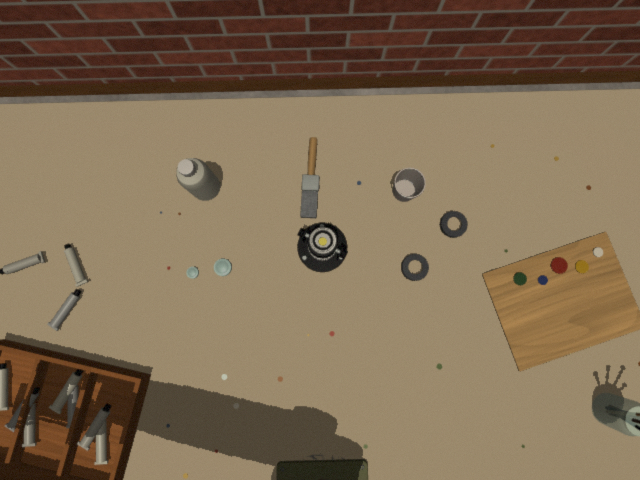

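Lens candidates in the top view: (222,267), the larger, and (192,272), the smaller. Ring candidates: (415,267) and (454,224). The first ring looks nearer the base, which is bottom centre. I'll confirm both in enlarged crops with numbers.

```bash
cat > h.py <<'E'
from bench import sensors, cams
import cv2, numpy as np
from scipy.spatial.transform import Rotation as R
def cam(n):
    i=cams.camera_info(n); f=240/np.tan(np.radians(i['fov_y']/2)); return i,f,R.from_quat(i['attitude']).as_matrix()
def ray(n,u,v,z):
    i,f,M=cam(n); r=M@np.array([(u-i['cx'])/f,(v-i['cy'])/f,1]); t=(z-i['position'][2])/r[2]; return i['position']+t*r
def dpt(n,u,v,d):
    i,f,M=cam(n); return i['position']+M@np.array([(u-i['cx'])/f,(v-i['cy'])/f,1])*d
def proj(n,P):
    i,f,M=cam(n); c=(np.asarray(P,float)-i['position'])@M; return c[...,:2]/c[...,2:]*f+[i['cx'],i['cy']]
def cloud(n,d):
    i,f,M=cam(n); v,u=np.mgrid[:480,:640]; c=np.stack([(u-i['cx'])/f*d,(v-i['cy'])/f*d,d],-1); return c@M.T+i['position']
def crop(p,u,v,w,h,s,name):
    c=p[v-h//2:v+h//2,u-w//2:u+w//2,::-1]; cv2.imwrite(name,cv2.resize(c,None,fx=s,fy=s,interpolation=cv2.INTER_CUBIC))
E
python3 - <<'E'
from h import *
p=np.load('pics/top0p.npy'); d=np.load('pics/top0.npy')
crop(p,208,268,80,60,8,'pics/c_lens.png'); crop(p,434,246,80,60,8,'pics/c_ring.png'); crop(p,322,243,80,60,10,'pics/c_lamp.png')
ps=np.load('pics/side0p.npy'); crop(ps,325,250,120,100,6,'pics/c_lamps.png'); 
crop(ps,332,432,80,90,6,'pics/c_lenss.png')
for nm,u,v,z in [('L',222,267,9),('l',192,272,9),('ringA',415,267,16),('ringB',454,224,16),('lamp',322,241,140),('cup',408,184,75),('bottle',187,168,170)]:
    P=ray('top',u,v,z); print(nm,P.round(1),np.hypot(*P[:2]).round(0), d[v,u])
for nm,u,v,z in [('L',332,410,9),('l',332,463,9),('ringA',368,236,16),('ringB',328,214,16),('lamp',327,233,140)]:
    print(nm,ray('side',u,v,z).round(1))
E
```

```text
L [546.6 227.7   9. ] 592.0 1057.1273
l [536.4 299.    9. ] 614.0 1057.2058
ringA [ 535.2 -230.    16. ] 582.0 1066.8724
ringB [ 635.7 -328.3   16. ] 716.0 1077.1304
lamp [586.8 -10.6 140. ] 587.0 954.77325
cup [ 721.3 -210.8   75. ] 751.0 1086.756
bottle [742.5 266.1 170. ] 789.0 924.045
L [544.7 229.4   9. ]
l [533.9 302.5   9. ]
ringA [ 533.8 -221.8   16. ]
ringB [ 633.7 -313.2   16. ]
lamp [ 5.864e+02 -5.000e-01  1.400e+02]
```

View pics/c_lens.png

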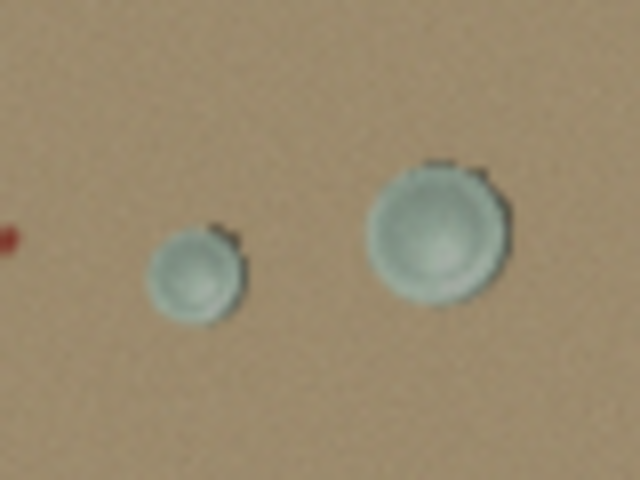

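View pics/c_ring.png

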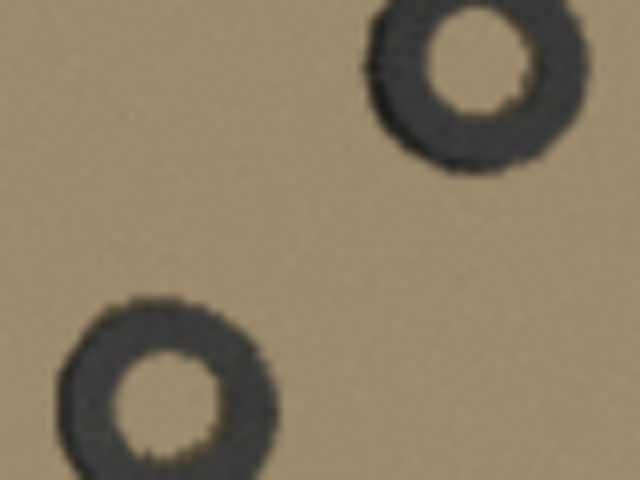

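View pics/c_lamp.png

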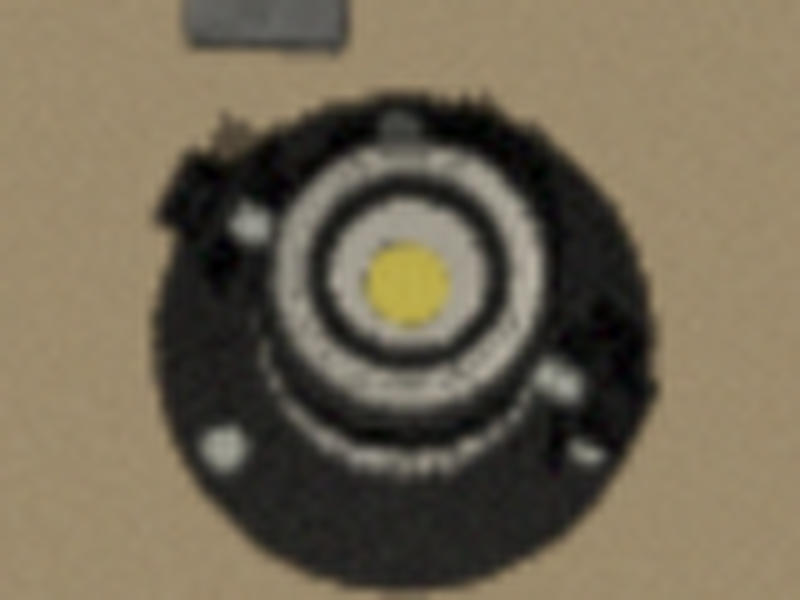

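View pics/c_lamps.png

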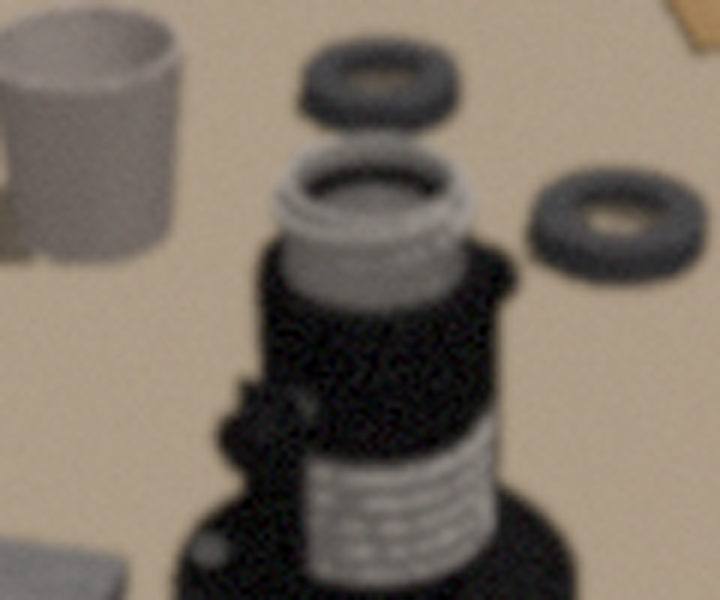

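View pics/c_lenss.png

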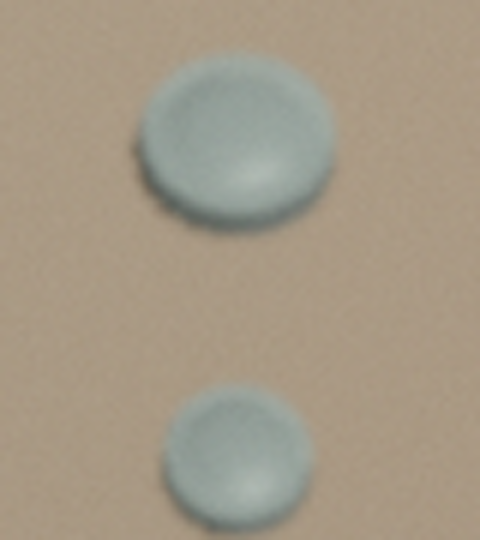

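Both crops confirm the choice. The lens at top (222,267) measures about 42 mm and is the larger of the two. The ring at top (415,267) is 582 mm from the base, against 716 mm for the other. The lamp knobs lie along a line from about (301,232) to (344,250). Next I'll fit the outlines more precisely.

```bash
cat >> h.py <<'E'
from scipy.optimize import least_squares
def circ(x,y,z,r,n=60):
    a=np.linspace(0,2*np.pi,n,endpoint=False); return np.stack([x+r*np.cos(a),y+r*np.sin(a),0*a+z],-1)
def hullc(n,x,y,rs):
    pts=np.concatenate([proj(n,circ(x,y,z,r)) for z,r in rs]).astype(np.float32)
    h=cv2.convexHull((pts).astype(np.float32)); m=cv2.moments(h); return np.array([m['m10']/m['m00'],m['m01']/m['m00']]),m['m00']
def solve(n,c,rs,x0):
    s=least_squares(lambda p:hullc(n,p[0],p[1],rs)[0]-c,x0,diff_step=1e-3); return s.x, hullc(n,*s.x,rs)[1]
E
cat > m0.py <<'E'
from h import *
import sys
def softc(p,u,v,w,bgd,fgd):
    q=p[v-w:v+w,u-w:u+w].astype(float); a=((q-bgd)@(fgd-bgd))/((fgd-bgd)@(fgd-bgd)); a=np.clip(a,0,1); a[a<.25]=0
    q8=cv2.resize(a,None,fx=8,fy=8,interpolation=cv2.INTER_CUBIC); m=(q8>.5).astype(np.uint8)
    k,_=cv2.findContours(m,cv2.RETR_EXTERNAL,cv2.CHAIN_APPROX_NONE); k=max(k,key=cv2.contourArea); k=cv2.convexHull(k); M=cv2.moments(k)
    return np.array([M['m10']/M['m00'],M['m01']/M['m00']])/8+[u-w,v-w]+(.5/8-.5), M['m00']/64
for n,pl,pr in (('top',(222,267),(415,267)),('side',(332,410),(368,237))):
    p=np.load(f'pics/{n}0p.npy')
    for nm,(u,v),w,rs,x0 in (('lens',pl,18 if n=='top' else 28,[(0,21),(9,21)],(546,228)),('ring',pr,20,[(0,32),(16,32)],(535,-228))):
        bg=np.median(p[v-w:v+w,u-w:u+w].reshape(-1,3)[:2*w],axis=0).astype(float)
        fg=p[v,u].astype(float) if nm=='lens' else np.array([55,55,58.])
        c,A=softc(p,u,v,w,bg,fg); x,Am=solve(n,c,rs,x0); print(n,nm,c.round(2),A,x.round(1),Am)
p=np.load('pics/top0p.npy'); q=p[225:262,302:345].astype(float).mean(2)
print(p[215:262,322].mean(1).astype(int)); print(p[241,300:346].mean(1).astype(int))
s=np.load('pics/side0p.npy'); print(s[222:262,327].mean(1).astype(int)); print(s[236,300:352].mean(1).astype(int))
E
python3 m0.py
```

```text
top lens [221.72 267.02] 225.5625 [547.  229.2] 256.665980738122
top ring [414.21 266.7 ] 611.1640625 [ 536.5 -229.6] 607.5306362733245
side lens [331.44 408.8 ] 678.375 [546.3 223.4] 819.3458978082053
side ring [367.34 237.62] 490.9140625 [ 535.6 -229.8] 540.7003127951175
[133 132 134 134 132 135 126  69  29  51  67  58  80 108 120  66  29  56
 137 149 155 151 131 142 142 144 143 143 145 142 128 143  98  42  40 107
 117 142 106  55  39  25  27  85 116  81  45]
[ 30  27  29  13  13  28  25  15  39  87 135 132  95  42  55 141 156 152
 122 141 145 144 143 146 143 146 143 153 154 151  94  38  55 145 163 160
  71  16  31  26  28  24  28  25  23  32]
[ 98 112 105  95  81  59  29  34  58  86  95 101 103 111 121 126 124 124
 110  97  92  93  99  92  89  93  92  93  84  69  38  24  16  17   8  21
  11   4   3   5]
[152 153 153 153 155 153 154 153 152 148 138 131 126 125 120 111 107 111
 110 114 122 118 119 117 121 124 122 121 121 120 120 121 128 134 136 136
 136 137 136 136 137 143 147 146 144 152 151 152 151 152 152 146]
```

```bash
python3 - <<'E'
from h import *
from scipy.ndimage import map_coordinates as mc
from scipy.optimize import minimize
def samp(g,n,x,y,z,r):
    u=proj(n,circ(x,y,z,r,120)); return mc(g,[u[:,1],u[:,0]],order=1).mean()
for n in('top','side'):
    g=cv2.GaussianBlur(np.load(f'pics/{n}0p.npy'),(0,0),.7).astype(float).mean(2)
    f=lambda p:-(samp(g,n,*p,140,22.6)+samp(g,n,*p,140,23.6)+samp(g,n,*p,138,27)-samp(g,n,*p,140,20.8)-samp(g,n,*p,139,20)-samp(g,n,*p,137.5,29.5))
    b=min(((f((x,y)),x,y) for x in np.arange(578,596,1.) for y in np.arange(-20,10,1.)))
    s=minimize(f,b[1:],method='Nelder-Mead'); print(n,b,s.x,s.fun)
P=[587,-8]
# overlay side & top
for n,(u,v) in(('top',(322,241)),('side',(328,248))):
    p=np.load(f'pics/{n}0p.npy'); k=8; c=cv2.resize(p[v-35:v+35,u-40:u+40,::-1],None,fx=k,fy=k,interpolation=cv2.INTER_CUBIC)
    for (z,r),col in(((140,21.8),(0,255,0)),((140,24.5),(0,0,255)),((0,60),(255,0,0)),((137,27.8),(0,255,255))):
        q=(proj(n,circ(587,-9,z,r))-[u-40,v-35]+.5)*k; cv2.polylines(c,[q.astype(np.int32)],True,col,1)
    cv2.imwrite(f'pics/ov_{n}.png',c)
E
```

```text
Traceback (most recent call last):
  File "h.py", line 11, in proj
    i,f,M=cam(n); c=(np.asarray(P,float)-i['position'])@M; return c[...,:2]/c[...,2:]*f+[i['cx'],i['cy']]
          ~~~^^^
  File "h.py", line 5, in cam
    i=cams.camera_info(n); f=240/np.tan(np.radians(i['fov_y']/2)); return i,f,R.from_quat(i['attitude']).as_matrix()
ValueError: time passes only in moves, steps and waits
```

Too many camera_info calls in one script; I'll cache the result.

```bash
python3 - <<'E'
s=open('h.py').read().replace("def cam(n):","import functools\n@functools.lru_cache(None)\ndef cam(n):"); open('h.py','w').write(s)
E
cat > m1.py <<'E'
from h import *
from scipy.ndimage import map_coordinates as mc
from scipy.optimize import minimize
def samp(g,n,x,y,z,r):
    u=proj(n,circ(x,y,z,r,120)); return mc(g,[u[:,1],u[:,0]],order=1).mean()
for n in('top','side'):
    g=cv2.GaussianBlur(np.load(f'pics/{n}0p.npy'),(0,0),.7).astype(float).mean(2)
    f=lambda p:-(samp(g,n,*p,140,22.6)+samp(g,n,*p,140,23.6)+samp(g,n,*p,138,27)-samp(g,n,*p,140,20.8)-samp(g,n,*p,139,20)-samp(g,n,*p,137.5,29.5))
    b=min(((f((x,y)),x,y) for x in np.arange(578,596,1.) for y in np.arange(-20,10,1.)))
    s=minimize(f,b[1:],method='Nelder-Mead'); print(n,b,s.x,s.fun)
for n,(u,v) in(('top',(322,241)),('side',(328,248))):
    p=np.load(f'pics/{n}0p.npy'); k=8; c=cv2.resize(p[v-35:v+35,u-40:u+40,::-1],None,fx=k,fy=k,interpolation=cv2.INTER_CUBIC)
    for (z,r),col in(((140,21.8),(0,255,0)),((140,24.5),(0,0,255)),((0,60),(255,0,0)),((137,27.8),(0,255,255))):
        q=(proj(n,circ(587,-9,z,r))-[u-40,v-35]+.5)*k; cv2.polylines(c,[q.astype(np.int32)],True,col,1)
    cv2.imwrite(f'pics/ov_{n}.png',c)
E
python3 m1.py
```

```text
top (np.float64(-144.0752529193057), np.float64(589.0), np.float64(-12.0)) [589.33527774 -11.53655621] -147.42921864310932
side (np.float64(-30.82114903840869), np.float64(589.0), np.float64(-13.0)) [588.55494523 -12.38548063] -31.097237476398362
```

View pics/ov_top.png

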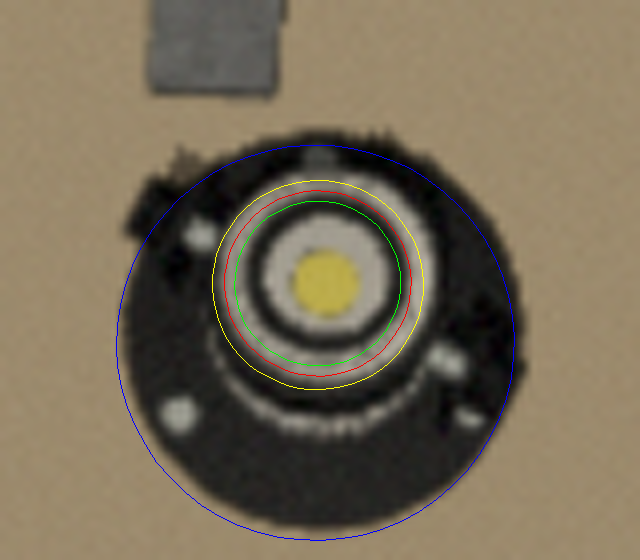

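View pics/ov_side.png

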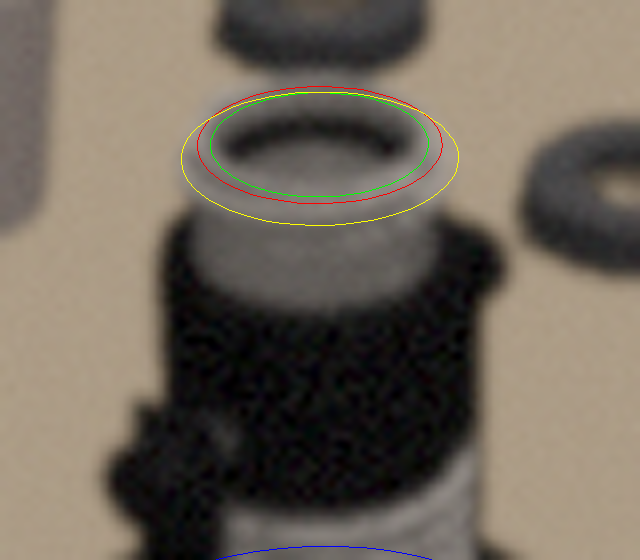

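```bash
cat > plan.py <<'E'
import sys
from h import *
def go(x,y,z,yaw,s=None):
    s=s or sensors.observe(); M=R.from_quat(s['tcp_rot']); c,sn=np.cos(np.radians(yaw)),np.sin(np.radians(yaw))
    T=R.from_matrix(np.array([[c,sn,0],[sn,-c,0],[0,0,-1]]))
    t=M.inv().apply(np.array([x,y,z])-s['tcp_pos'])/500; a=(M.inv()*T).as_rotvec()/np.radians(120)
    print('shift',t.round(4),'turn',a.round(4),'dist',np.linalg.norm(t*500).round(1)); return t,a
def st():
    s=sensors.observe(); X=R.from_quat(s['tcp_rot']).as_matrix()
    print('t',round(s['time'],2),'tcp',s['tcp_pos'].round(2),'yaw',np.degrees(np.arctan2(X[1,0],X[0,0])).round(2),'tilt',np.degrees(np.arccos(-X[2,2])).round(2),'F',s['wrist_force'].round(2),'M',s['moment'].round(3),'w',round(s['gripper_width'],2),'q',s['q'].round(2))
if __name__=='__main__':
    st()
    if len(sys.argv)>1: go(*map(float,sys.argv[1:5]))
E
python3 plan.py 547 228.7 60 0; python3 plan.py | cut -c1-60;
```

```text
t 0.1 tcp [155.48 630.55 213.5 ] yaw 76.15 tilt 0.11 F [0.2  0.02 0.85] M [ 0.026 -0.005  0.013] w 94.99 q [ 1.25  0.12  1.65  0.    1.37 -0.08]
shift [-0.5923  0.9527  0.308 ] turn [5.000e-04 8.000e-04 6.346e-01] dist 581.7
t 0.1 tcp [155.48 630.55 213.5 ] yaw 76.15 tilt 0.11 F [0.2
```

send_rows --rows '[[[-0.592, 0.953, 0.2], [0, 0, 0.634], 0.65], [[-0.592, 0.953, 0.2], [0, 0, 0.634], 0.65], [[-0.592, 0.953, 0.2], [0, 0, 0.634], 0.65], [[-0.592, 0.953, 0.2], [0, 0, 0.634], 0.65], [[-0.592, 0.953, 0.2], [0, 0, 0.634], 0.65]]' --squeeze 8

```text
time: 0.52
tcp_pos: [299.3, 482.4, 177.0]
tcp_rot: [0.94, 0.342, -0.0, 0.001]
wrist_force: [1.3, -0.4, -1.0]
gripper_width: 67.4
```

```bash
python3 plan.py 547 228.7 60 0
```

```text
t 0.52 tcp [299.31 482.42 177.01] yaw 40.02 tilt 0.09 F [ 1.26 -0.44 -1.01] M [-0.014 -0.068 -0.003] w 67.35 q [ 0.92 -0.03  1.87 -0.    1.3   0.22]
shift [0.0533 0.7069 0.2346] turn [0.0006 0.0004 0.3335] dist 373.4
```

send_rows --rows '[[[0.053, 0.707, 0.2], [0, 0, 0.333], 0.65], [[0.053, 0.707, 0.2], [0, 0, 0.333], 0.65], [[0.053, 0.707, 0.2], [0, 0, 0.333], 0.65], [[0.053, 0.707, 0.2], [0, 0, 0.333], 0.65], [[0.053, 0.707, 0.2], [0, 0, 0.333], 0.65]]'

```text
time: 0.93
tcp_pos: [439.2, 338.5, 120.5]
tcp_rot: [0.999, 0.036, -0.0, 0.001]
wrist_force: [1.0, 1.5, 0.7]
gripper_width: 62.1
```

```bash
python3 plan.py 547 228.7 60 0
```

```text
t 0.93 tcp [439.15 338.53 120.48] yaw 4.17 tilt 0.1 F [1.02 1.48 0.66] M [-0.088  0.017 -0.003] w 62.07 q [ 0.56 -0.01  1.95 -0.    1.2   0.49]
shift [0.1992 0.2346 0.1212] turn [0.0007 0.0003 0.0348] dist 165.4
```

send_rows --rows '[[[0.199, 0.235, 0.121], [0, 0, 0.035], 0.65], [[0.199, 0.235, 0.121], [0, 0, 0.035], 0.65], [[0.199, 0.235, 0.121], [0, 0, 0.035], 0.65], [[0.199, 0.235, 0.121], [0, 0, 0.035], 0.65], [[0.199, 0.235, 0.121], [0, 0, 0.035], 0.65]]'

```text
time: 1.35
tcp_pos: [548.4, 223.2, 56.4]
tcp_rot: [1.0, -0.003, -0.002, 0.002]
wrist_force: [-1.4, -0.2, -0.1]
gripper_width: 62.0
```

```bash
python3 plan.py 547 228.7 4.5 0;python3 - <<'E'
from h import *
p,d=cams.camera('side'); crop(p,332,390,140,100,5,'pics/s1.png')
p,d=cams.camera('top'); crop(p,222,267,100,80,6,'pics/t1.png')
E
```

```text
t 1.35 tcp [548.37 223.2   56.41] yaw -0.33 tilt 0.37 F [-1.37 -0.16 -0.06] M [-0.139  0.122 -0.004] w 62.01 q [ 0.3   0.15  1.9  -0.    1.09  0.31]
shift [-0.0024 -0.0115  0.1038] turn [ 0.0023  0.002  -0.0028] dist 52.2
```

View pics/s1.png

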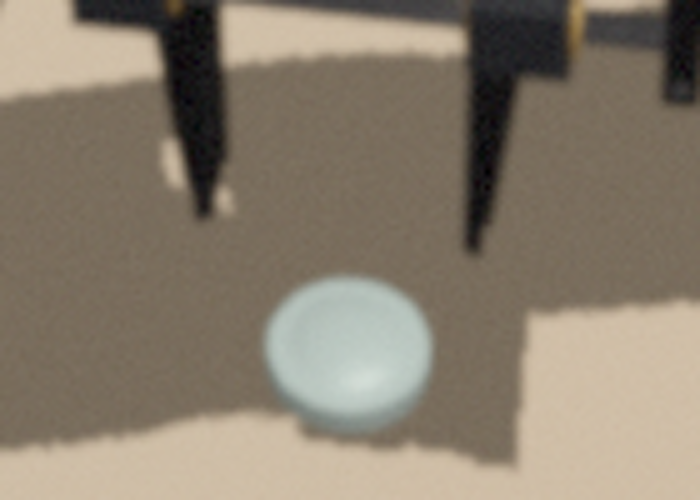

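View pics/t1.png

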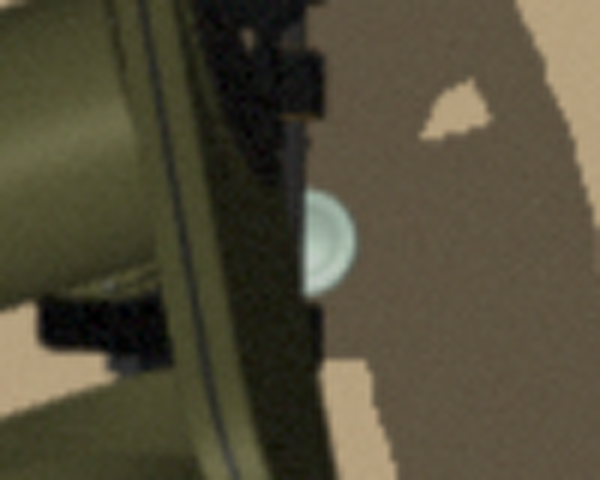

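The fingers straddle the lens: tips at side about (303,384) and (357,390), lens at (332,409). Lowering.

```bash
python3 plan.py 547 228.7 5 0
```

```text
t 1.45 tcp [546.7  226.99  58.57] yaw -0.19 tilt 0.24 F [-0.33  0.19  0.51] M [-0.041  0.049 -0.013] w 61.63 q [ 0.3   0.15  1.9  -0.    1.1   0.31]
shift [ 0.001  -0.0037  0.1071] turn [ 0.0011  0.0017 -0.0016] dist 53.6
```

send_rows --rows '[[[0.001, -0.0037, 0.06], [0, 0, 0], 0.65], [[0.001, -0.0037, 0.107], [0, 0, 0], 0.65], [[0.001, -0.0037, 0.107], [0, 0, 0], 0.65], [[0.001, -0.0037, 0.107], [0, 0, 0], 0.65]]'

```text
time: 1.78
tcp_pos: [545.6, 229.6, 4.8]
tcp_rot: [1.0, -0.001, -0.003, 0.001]
wrist_force: [1.1, 0.3, 0.2]
gripper_width: 62.1
```

```bash
python3 plan.py 547 228.7 5 0
```

```text
t 1.78 tcp [545.59 229.61   4.77] yaw -0.11 tilt 0.35 F [1.06 0.32 0.24] M [-0.079  0.042 -0.042] w 62.09 q [ 0.31  0.22  1.92 -0.    1.    0.31]
shift [ 0.0028  0.0018 -0.0005] turn [ 0.0012  0.0027 -0.0009] dist 1.7
```

send_rows --rows '[[[0.002, 0, 0], [0, 0, 0], 0.4], [[0.002, 0, 0], [0, 0, 0], 0.4], [[0.002, 0, 0], [0, 0, 0], 0.4], [[0.002, 0, 0], [0, 0, 0], 0.4]]' --squeeze 4

```text
time: 2.12
tcp_pos: [547.2, 230.1, 6.1]
tcp_rot: [1.0, -0.001, -0.002, 0.001]
wrist_force: [1.0, 0.5, 3.3]
gripper_width: 41.7
```

```bash
python3 plan.py 547 228.7 5 0
```

```text
t 2.12 tcp [547.21 230.11   6.11] yaw -0.09 tilt 0.24 F [1.   0.53 3.26] M [-0.003  0.004  0.018] w 41.66 q [ 0.31  0.22  1.92 -0.    1.01  0.31]
shift [-0.0004  0.0028  0.0022] turn [ 0.0009  0.0018 -0.0007] dist 1.8
```

send_rows --rows '[[[0, 0, 0.001], [0, 0, 0], 0.56], [[0, 0, 0.001], [0, 0, -0.1], 0.56], [[0, 0, 0.001], [0, 0, -0.75], 0.56], [[0, 0, 0.001], [0, 0, -0.75], 0.56], [[0, 0, 0.001], [0, 0, -0.75], 0.56]]'

```text
time: 2.53
tcp_pos: [547.3, 230.1, 5.9]
tcp_rot: [0.968, 0.25, -0.002, 0.0]
wrist_force: [-0.6, 0.6, 0.5]
gripper_width: 53.2
```

```bash
python3 plan.py 547.2 229.1 5 90
```

```text
t 2.53 tcp [547.31 230.08   5.89] yaw 28.91 tilt 0.23 F [-0.63  0.55  0.45] M [-0.092  0.042 -0.006] w 53.18 q [ 0.31  0.22  1.92 -0.    1.   -0.2 ]
shift [-0.0011  0.0016  0.0018] turn [-0.001   0.0017 -0.5091] dist 1.3
```

send_rows --rows '[[[-0.001, 0.001, 0.002], [0, 0, -0.509], 0.56], [[-0.001, 0.001, 0.002], [0, 0, -0.509], 0.56], [[-0.001, 0.001, 0.002], [0, 0, -0.509], 0.56], [[-0.001, 0.001, 0.002], [0, 0, -0.509], 0.56], [[-0.001, 0.001, 0.002], [0, 0, -0.509], 0.56]]'

```text
time: 2.95
tcp_pos: [547.3, 229.4, 5.2]
tcp_rot: [0.845, 0.535, -0.002, -0.0]
wrist_force: [-0.5, 0.3, -0.4]
gripper_width: 53.1
```

send_rows --rows '[[[0, 0, 0], [0, 0, -0.21], 0.56], [[0, 0, 0], [0, 0, -0.21], 0.56], [[0, 0, 0], [0, 0, -0.21], 0.56], [[0, 0, 0], [0, 0, -0.21], 0.56], [[0, 0, 0], [0, 0, -0.21], 0.56]]'

```text
time: 3.37
tcp_pos: [547.4, 229.3, 5.5]
tcp_rot: [0.707, 0.707, -0.002, -0.0]
wrist_force: [-0.0, 0.4, 0.2]
gripper_width: 53.5
```

```bash
python3 plan.py 547.2 229.1 5 90
```

```text
t 3.37 tcp [547.41 229.32   5.46] yaw 89.97 tilt 0.19 F [-0.    0.45  0.16] M [ 0.053 -0.034 -0.003] w 53.51 q [ 0.31  0.22  1.92 -0.    1.   -1.26]
shift [-0.0004 -0.0004  0.0009] turn [-0.0014  0.0008 -0.0003] dist 0.5
```

send_rows --rows '[[[0, 0, 0.001], [0, 0, 0], 0.4], [[0, 0, 0.001], [0, 0, 0], 0.4], [[0, 0, 0.001], [0, 0, 0], 0.4], [[0, 0, 0.001], [0, 0, 0], 0.4], [[0, 0, -0.04], [0, 0, 0], 0.4]]' --squeeze 10

```text
time: 3.78
tcp_pos: [544.0, 228.2, 21.4]
tcp_rot: [0.708, 0.707, -0.005, -0.002]
wrist_force: [-1.1, 0.0, -0.5]
gripper_width: 41.3
```

```bash
python3 plan.py 589 -11.8 190 90
```

```text
t 3.78 tcp [544.04 228.24  21.37] yaw 89.93 tilt 0.67 F [-1.14  0.04 -0.53] M [ 0.01   0.032 -0.003] w 41.34 q [ 0.31  0.2   1.92 -0.    1.04 -1.26]
shift [-0.4814  0.0868 -0.3362] turn [-0.0052  0.002  -0.0006] dist 296.8
```

send_rows --rows '[[[0, 0, -0.2], [0, 0, 0], 0.4], [[-0.1, 0, -0.336], [0, 0, 0], 0.4], [[-0.2, 0.05, -0.336], [0, 0, 0], 0.4], [[-0.35, 0.087, -0.336], [0, 0, 0], 0.4], [[-0.48, 0.087, -0.336], [0, 0, 0], 0.4]]'

```text
time: 4.2
tcp_pos: [572.8, 106.8, 164.2]
tcp_rot: [0.707, 0.707, -0.003, -0.0]
wrist_force: [0.8, -0.2, -1.3]
gripper_width: 41.2
```

```bash
python3 plan.py 589 -11.8 185 90
```

```text
t 4.2 tcp [572.76 106.82 164.25] yaw 90.03 tilt 0.32 F [ 0.81 -0.21 -1.28] M [ 0.026 -0.013 -0.063] w 41.22 q [ 0.09  0.02  1.85 -0.    1.28 -1.48]
shift [-0.2374  0.0322 -0.0409] turn [-0.0022  0.0016  0.0003] dist 121.5
```

send_rows --rows '[[[-0.1, 0.03, -0.041], [0, 0, 0], 0.4], [[-0.237, 0.032, -0.041], [0, 0, 0], 0.4], [[-0.237, 0.032, -0.041], [0, 0, 0], 0.4], [[-0.237, 0.032, -0.041], [0, 0, 0], 0.4], [[-0.237, 0.032, -0.041], [0, 0, 0], 0.4]]'

```text
time: 4.62
tcp_pos: [589.0, -13.6, 185.3]
tcp_rot: [0.709, 0.706, -0.002, -0.0]
wrist_force: [-0.4, 0.4, 0.2]
gripper_width: 41.5
```

```bash
python3 plan.py 589 -11.8 150 90;python3 - <<'E'
from h import *
p,d=cams.camera('side'); np.save('pics/s2.npy',p); crop(p,328,230,120,100,6,'pics/s2.png')
p,d=cams.camera('top'); crop(p,322,241,120,100,6,'pics/t2.png')
print(sensors.observe()['tcp_pos'])
E
```

```text
t 4.62 tcp [589.04 -13.57 185.28] yaw 89.77 tilt 0.29 F [-0.43  0.4   0.23] M [ 0.069 -0.009  0.007] w 41.5 q [-0.11  0.01  1.82 -0.    1.32 -1.68]
shift [0.0038 0.0002 0.0706] turn [-0.002   0.0014 -0.0019] dist 35.3
[588.56446368 -11.11233662 184.5568905 ]
```

View pics/s2.png

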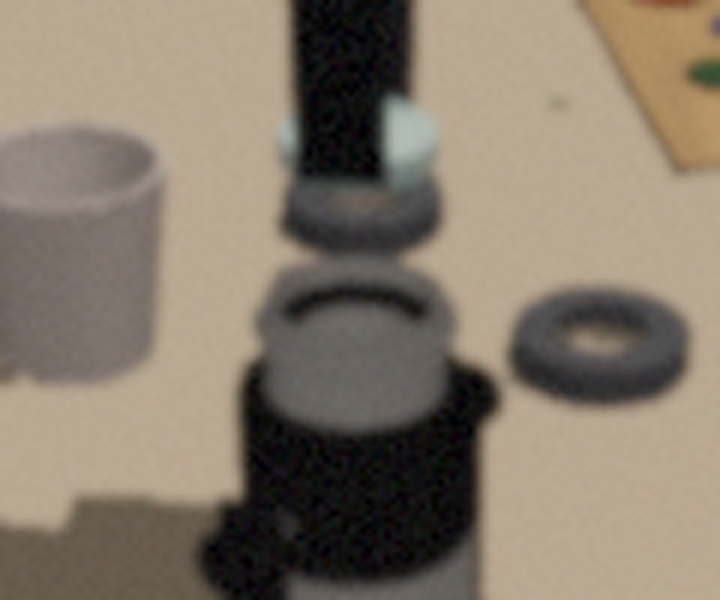

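View pics/t2.png

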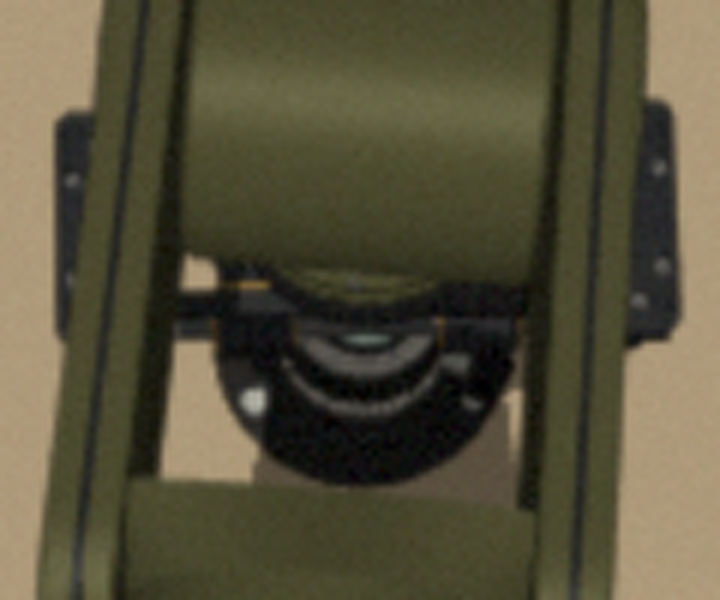

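```bash
python3 - <<'E'
from h import *
for P in [(588.6,-11.1,185),(589,-12,138),(589,-12,120)]:
    c=proj('side',P); print(P,c, ((c-[268,180]+.5)*6).round(1))
for x in(588,589,590): print(x,((proj('side',(x,-12,120))-[268,180]+.5)*6).round(1))
E
```

```text
(588.6, -11.1, 185) [326.49061607 204.27889021] [353.9 148.7]
(589, -12, 138) [326.51061311 230.55531384] [354.1 306.3]
(589, -12, 120) [326.57790833 240.25910055] [354.5 364.6]
588 [358.1 364.8]
589 [354.5 364.6]
590 [350.8 364.3]
```

```bash
python3 - <<'E'
from h import *
p=np.load('pics/s2.npy').astype(int)
for v in (200,203,205,207): print(v,[tuple(p[v,u])[0] for u in range(308,348)])
g=p.sum(2)//3
for v in (229,231,233,236,240,243,246): print(v,list(g[v,304:350]))
E
```

```text
200 [np.int64(187), np.int64(186), np.int64(184), np.int64(186), np.int64(185), np.int64(183), np.int64(180), np.int64(168), np.int64(139), np.int64(90), np.int64(32), np.int64(19), np.int64(6), np.int64(13), np.int64(3), np.int64(18), np.int64(10), np.int64(10), np.int64(10), np.int64(19), np.int64(3), np.int64(14), np.int64(26), np.int64(67), np.int64(124), np.int64(162), np.int64(173), np.int64(175), np.int64(175), np.int64(174), np.int64(175), np.int64(178), np.int64(180), np.int64(181), np.int64(186), np.int64(184), np.int64(185), np.int64(185), np.int64(186), np.int64(185)]
203 [np.int64(186), np.int64(185), np.int64(185), np.int64(185), np.int64(181), np.int64(175), np.int64(162), np.int64(155), np.int64(142), np.int64(94), np.int64(44), np.int64(16), np.int64(3), np.int64(14), np.int64(17), np.int64(16), np.int64(7), np.int64(15), np.int64(14), np.int64(10), np.int64(12), np.int64(14), np.int64(31), np.int64(70), np.int64(128), np.int64(165), np.int64(176), np.int64(177), np.int64(176), np.int64(174), np.int64(171), np.int64(169), np.int64(168), np.int64(174), np.int64(181), 
[... 5233 characters left out ...]
4), np.int64(28), np.int64(58)]
246 [np.int64(165), np.int64(161), np.int64(147), np.int64(109), np.int64(59), np.int64(28), np.int64(14), np.int64(24), np.int64(46), np.int64(70), np.int64(84), np.int64(93), np.int64(95), np.int64(96), np.int64(98), np.int64(101), np.int64(101), np.int64(102), np.int64(103), np.int64(103), np.int64(105), np.int64(103), np.int64(103), np.int64(103), np.int64(101), np.int64(100), np.int64(102), np.int64(100), np.int64(102), np.int64(101), np.int64(101), np.int64(97), np.int64(101), np.int64(95), np.int64(93), np.int64(89), np.int64(76), np.int64(55), np.int64(31), np.int64(18), np.int64(10), np.int64(9), np.int64(14), np.int64(11), np.int64(12), np.int64(19)]
```

```bash
python3 - <<'E'
from h import *
for y in (10,14,18,22): print(y,[proj('side',(x,y,186)).round(1).tolist() for x in(578.6,588.6,598.6)])
print([proj('side',(x,-11.1,183)).round(1).tolist() for x in(567.6,588.6,609.6)])
s=sensors.observe(); print(R.from_quat(s['tcp_rot']).as_matrix().round(4),s['tcp_pos'])
E
```

```text
10 [[330.9, 210.0], [324.3, 209.6], [317.8, 209.2]]
14 [[330.5, 211.2], [323.9, 210.8], [317.4, 210.4]]
18 [[330.1, 212.3], [323.5, 211.9], [316.9, 211.5]]
22 [[329.7, 213.5], [323.0, 213.1], [316.4, 212.7]]
[[339.9, 206.2], [326.5, 205.4], [313.2, 204.7]]
[[-1.0e-04  1.0e+00 -5.5e-03]
 [ 1.0e+00  1.0e-04 -2.6e-03]
 [-2.6e-03 -5.5e-03 -1.0e+00]] [588.56446368 -11.11233662 184.5568905 ]
```

Side-view edges put the lens at (314.5–340.5, 205) and the cell at (310.5–343.3, 236). Relative to the cell, the lens is about 1.3 mm short in x. The aim becomes x≈589.8, y≈−11.6.

```bash
python3 plan.py 589.8 -11.6 149 90
```

```text
t 4.72 tcp [588.56 -11.11 184.56] yaw 90.0 tilt 0.35 F [ 0.51  0.5  -0.31] M [-0.005  0.008  0.013] w 41.35 q [-0.11  0.01  1.82 -0.    1.32 -1.68]
shift [-0.0008  0.0029  0.0711] turn [-0.0026  0.0012  0.    ] dist 35.6
```

send_rows --rows '[[[-0.001, 0.003, 0.04], [-0.002, 0.001, 0], 0.4], [[-0.001, 0.003, 0.071], [-0.002, 0.001, 0], 0.4], [[-0.001, 0.003, 0.071], [-0.002, 0.001, 0], 0.4], [[-0.001, 0.003, 0.071], [-0.002, 0.001, 0], 0.4], [[-0.001, 0.003, 0.071], [-0.002, 0.001, 0], 0.4]]'

```text
time: 5.13
tcp_pos: [590.1, -10.6, 149.6]
tcp_rot: [0.707, 0.708, -0.0, -0.0]
wrist_force: [-0.3, -0.0, 0.9]
gripper_width: 41.3
```

```bash
python3 plan.py 589.8 -11.6 142 90
```

```text
t 5.13 tcp [590.07 -10.63 149.6 ] yaw 90.09 tilt 0.06 F [-0.28 -0.04  0.92] M [ 0.007 -0.019 -0.017] w 41.28 q [-0.11  0.04  1.85 -0.    1.25 -1.68]
shift [-0.0019 -0.0005  0.0152] turn [-0.0004  0.0002  0.0008] dist 7.7
```

send_rows --rows '[[[-0.002, 0, 0.003], [0, 0, 0], 0.4], [[-0.002, 0, 0.003], [0, 0, 0], 0.4], [[-0.002, 0, 0.003], [0, 0, 0], 0.4]]'

```text
time: 5.38
tcp_pos: [590.5, -11.5, 148.9]
tcp_rot: [0.706, 0.708, -0.0, 0.0]
wrist_force: [-0.2, 0.7, 0.4]
gripper_width: 41.2
```

```bash
python3 plan.py;python3 - <<'E'
from h import *
p,d=cams.camera('side'); np.save('pics/s3.npy',p); crop(p,328,230,100,80,8,'pics/s3.png')
s=sensors.observe()['tcp_pos'];print(s)
p,d=cams.camera('side'); print(sensors.observe()['tcp_pos'])
E
```

```text
t 5.38 tcp [590.49 -11.46 148.92] yaw 90.11 tilt 0.04 F [-0.24  0.69  0.38] M [ 0.007  0.013 -0.025] w 41.22 q [-0.11  0.04  1.85 -0.    1.25 -1.68]
[590.40177113 -11.54938318 148.78746445]
[590.32546915 -11.59986102 148.64728407]
```

View pics/s3.png

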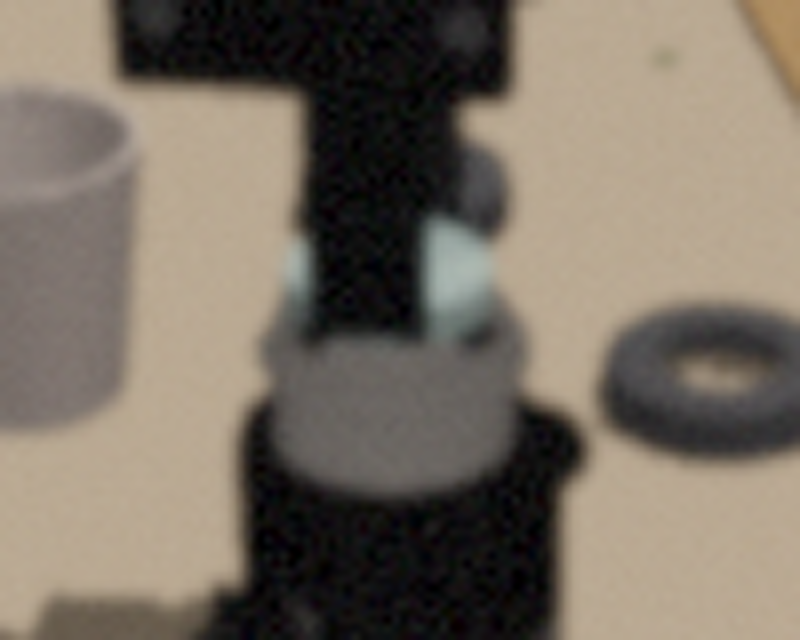

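The lens sits about 0.7 mm too far in +x (lens mid 389, cell mid 394 in the crop). I'll correct that and lower.

send_rows --rows '[[[0, -0.0014, 0.004], [0, 0, 0], 0.4], [[0, -0.0014, 0.01], [0, 0, 0], 0.4], [[0, -0.0014, 0.01], [0, 0, 0], 0.4], [[0, -0.0014, 0.01], [0, 0, 0], 0.4]]'

```text
time: 5.82
tcp_pos: [589.6, -11.7, 143.5]
tcp_rot: [0.707, 0.708, -0.0, 0.0]
wrist_force: [0.1, -1.3, -0.1]
gripper_width: 41.5
```

```bash
python3 plan.py 589.6 -11.6 142 90
```

```text
t 5.82 tcp [589.57 -11.71 143.51] yaw 90.08 tilt 0.03 F [ 0.14 -1.31 -0.08] M [-0.034  0.031  0.042] w 41.46 q [-0.11  0.05  1.85 -0.    1.24 -1.68]
shift [0.0002 0.0001 0.003 ] turn [-0.0001  0.0002  0.0007] dist 1.5
```

send_rows --rows '[[[0, 0, 0.002], [0, 0, 0], 0.4], [[0, 0, 0.004], [0, 0, 0], 0.4], [[0, 0, 0.004], [0, 0, 0], 0.4]]'

```text
time: 6.07
tcp_pos: [589.6, -12.1, 141.4]
tcp_rot: [0.707, 0.708, -0.0, 0.0]
wrist_force: [0.2, -1.7, 0.7]
gripper_width: 41.1
```

```bash
python3 plan.py 589.6 -11.6 141 90;python3 - <<'E'
from h import *
p,d=cams.camera('side'); np.save('pics/s4.npy',p); crop(p,328,230,100,80,8,'pics/s4.png')
E
```

```text
t 6.07 tcp [589.63 -12.09 141.39] yaw 90.08 tilt 0.07 F [ 0.18 -1.69  0.72] M [-0.325 -0.08  -0.045] w 41.11 q [-0.11  0.05  1.86 -0.    1.24 -1.68]
shift [ 0.001  -0.0001  0.0008] turn [-0.      0.0006  0.0007] dist 0.6
```

View pics/s4.png

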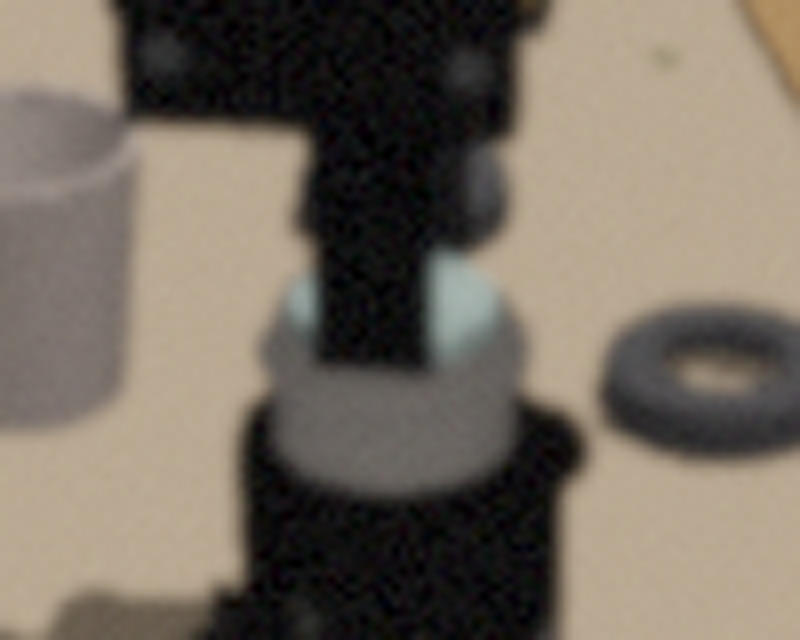

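The lens has entered the bore. A −1.7 N side force suggests the cell centre is slightly further in −y. Releasing.

send_rows --rows '[[[0.001, 0, 0], [0, 0, 0], 0.5], [[0.001, 0, 0], [0, 0, 0], 0.55], [[0.001, 0, 0], [0, 0, 0], 0.55], [[0.001, 0, -0.06], [0, 0, 0], 0.55], [[0.001, 0, -0.1], [0, 0, 0], 0.55]]'

```text
time: 6.53
tcp_pos: [589.0, -11.2, 191.3]
tcp_rot: [0.707, 0.708, -0.001, -0.001]
wrist_force: [1.1, 0.0, 0.3]
gripper_width: 52.1
```

```bash
python3 plan.py 589.6 -11.6 161 90;python3 - <<'E'
from h import *
p,d=cams.camera('side'); np.save('pics/s5.npy',p); crop(p,328,230,100,80,8,'pics/s5.png')
p,d=cams.camera('top'); np.save('pics/t5.npy',p); crop(p,322,241,100,80,8,'pics/t5.png')
E
```

```text
t 6.53 tcp [588.96 -11.22 191.3 ] yaw 90.09 tilt 0.14 F [1.08 0.05 0.35] M [ 0.049 -0.034 -0.008] w 52.11 q [-0.11  0.01  1.81 -0.    1.32 -1.68]
shift [-0.0007  0.0014  0.0606] turn [-0.0011  0.0003  0.0007] dist 30.3
```

View pics/s5.png

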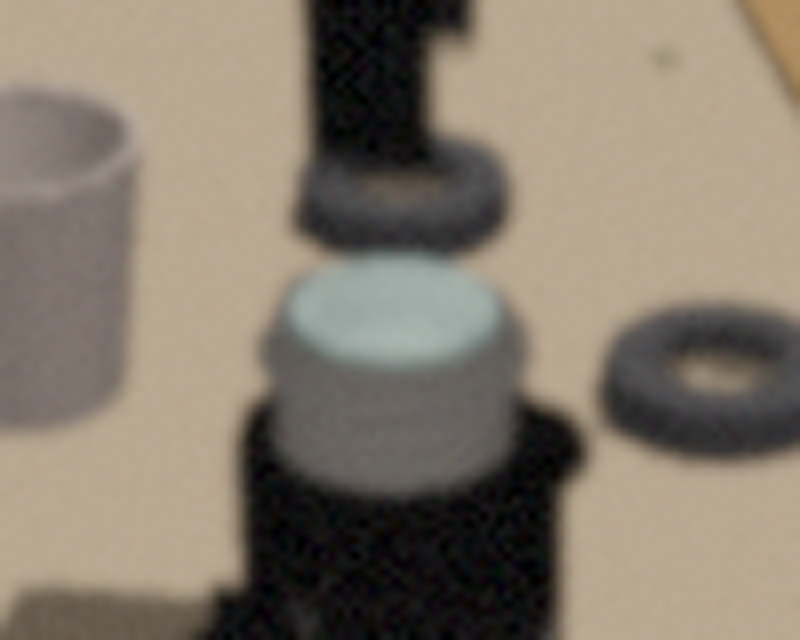

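View pics/t5.png

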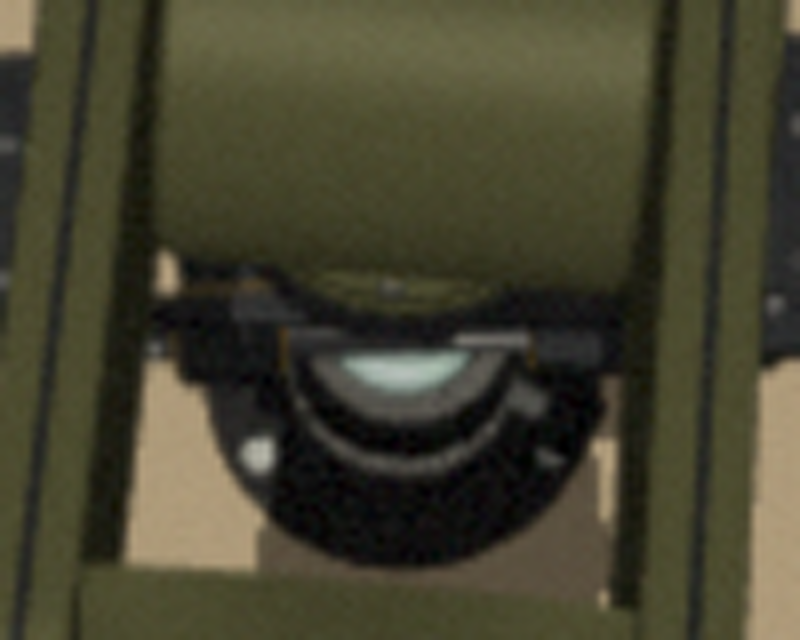

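The lens sits in the cell looking level: side ellipse at about (328,229), top visible at (326,236). Now to the ring, with another look at the lens from there.

```bash
python3 plan.py 536.2 -229.7 60 40
```

```text
t 6.63 tcp [592.06 -11.54 195.94] yaw 90.09 tilt 0.44 F [ 0.28 -1.21  0.37] M [ 0.003 -0.035 -0.014] w 52.64 q [-0.11  0.01  1.81 -0.    1.32 -1.68]
shift [-0.4356 -0.1145  0.2718] turn [ 0.0037 -0.0008  0.4175] dist 263.0
```

send_rows --rows '[[[-0.436, -0.115, 0], [0, 0, 0.417], 0.8], [[-0.436, -0.115, 0], [0, 0, 0.417], 0.95], [[-0.436, -0.115, 0.1], [0, 0, 0.417], 0.95], [[-0.436, -0.115, 0.2], [0, 0, 0.417], 0.95], [[-0.436, -0.115, 0.272], [0, 0, 0.417], 0.95]]'

```text
time: 7.05
tcp_pos: [547.1, -189.0, 121.3]
tcp_rot: [0.892, 0.453, 0.004, 0.004]
wrist_force: [0.5, -1.3, 0.1]
gripper_width: 80.1
```

```bash
python3 plan.py 536.2 -229.7 60 40
```

```text
t 7.05 tcp [ 547.15 -189.04  121.26] yaw 53.85 tilt 0.63 F [ 0.45 -1.25  0.13] M [-0.078 -0.016 -0.011] w 80.09 q [-0.43  0.04  1.9   0.    1.19 -1.37]
shift [-0.079   0.029   0.1226] turn [ 0.0048 -0.0022  0.1154] dist 74.3
```

send_rows --rows '[[[-0.079, 0.029, 0.123], [0.004, -0.002, 0.115], 0.95], [[-0.079, 0.029, 0.123], [0.004, -0.002, 0.115], 0.95], [[-0.079, 0.029, 0.123], [0.004, -0.002, 0.115], 0.95], [[-0.079, 0.029, 0.123], [0.004, -0.002, 0.115], 0.95]]'

```text
time: 7.38
tcp_pos: [534.0, -229.2, 56.8]
tcp_rot: [0.94, 0.342, -0.001, -0.002]
wrist_force: [-0.1, 1.0, 0.0]
gripper_width: 90.4
```

```bash
python3 - <<'E'
from h import *
p,d=cams.camera('side'); np.save('pics/s6.npy',p); crop(p,348,240,120,80,6,'pics/s6.png')
p,d=cams.camera('top'); np.save('pics/t6.npy',p); crop(p,322,241,80,60,8,'pics/t6.png')
E
python3 plan.py 536.2 -229.7 3.5 40
```

```text
t 7.48 tcp [ 536.97 -229.33   60.62] yaw 40.16 tilt 0.16 F [-0.3   0.44  0.82] M [-0.02  -0.039 -0.   ] w 90.35 q [-0.5   0.12  1.93  0.    1.09 -1.2 ]
shift [-0.0018 -0.0007  0.1142] turn [ 0.0012 -0.0007  0.0013] dist 57.1
```

View pics/s6.png

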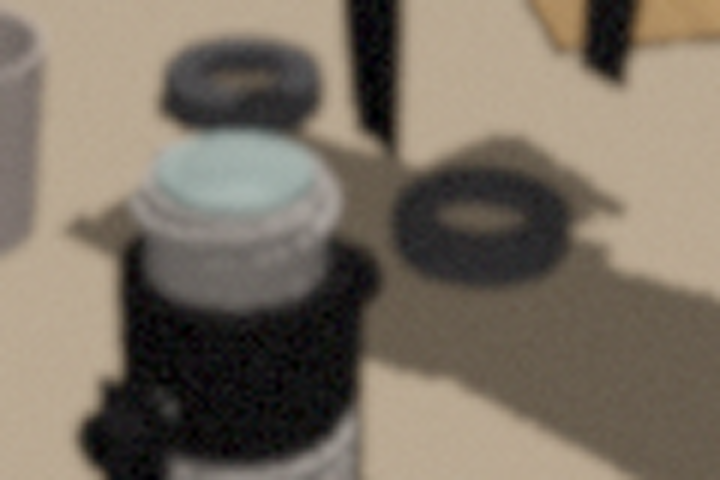

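View pics/t6.png

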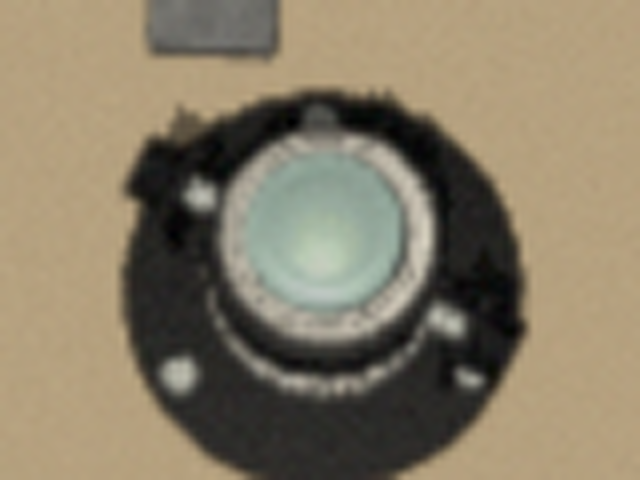

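```bash
python3 - <<'E'
from h import *
p,d=cams.camera('top'); np.save('pics/t6d.npy',d)
C=cloud('top',d)
m=(np.hypot(C[...,0]-589.4,C[...,1]+11.8)<19)&(C[...,2]>120)&(C[...,2]<170)
P=C[m]; x,y=P[:,0]-589.4,P[:,1]+11.8
A=np.c_[x,y,x*x+y*y,1+0*x]; s,r,_,_=np.linalg.lstsq(A,P[:,2],rcond=None); print(len(P),s, np.sqrt(r/len(P)))
r=np.hypot(C[...,0]-589.4,C[...,1]+11.8); m=(r>25)&(r<27)&(C[...,2]>120); print('rim',np.median(C[m][:,2]), 'bench',np.median(C[260:280,430:440,2]))
E
```

```text
256 [-1.64805394e-02  2.13582067e-02 -1.00195876e-02  1.46323843e+02] [1.72617604]
rim 136.35825884106953 bench 316.45626354536836
```

Lens tilt from depth is 1.5° ± 1°, with its edge about 3–4 mm above the rim, so I take it as seated. Going for the ring.

send_rows --rows '[[[-0.002, -0.001, 0.06], [0, 0, 0], 0.95], [[-0.002, -0.001, 0.113], [0, 0, 0], 0.95], [[-0.002, -0.001, 0.113], [0, 0, 0], 0.95], [[-0.002, -0.001, 0.113], [0, 0, 0], 0.95]]'

```text
time: 7.87
tcp_pos: [536.8, -228.7, 5.3]
tcp_rot: [0.939, 0.344, 0.001, 0.001]
wrist_force: [-0.1, 0.3, 0.6]
gripper_width: 90.2
```

```bash
python3 plan.py 536.2 -229.7 3.5 40
```

```text
t 7.87 tcp [ 536.8  -228.66    5.29] yaw 40.29 tilt 0.2 F [-0.06  0.3   0.58] M [-0.049  0.016 -0.02 ] w 90.22 q [-0.49  0.2   1.95  0.    0.99 -1.2 ]
shift [-0.0023  0.0008  0.0036] turn [ 0.0015 -0.0008  0.0024] dist 2.2
```

send_rows --rows '[[[-0.002, 0.001, 0.003], [0, 0, 0], 0.6], [[-0.002, 0.001, 0.003], [0, 0, 0], 0.6], [[-0.002, 0.001, 0.003], [0, 0, 0], 0.6], [[-0.002, 0.001, 0.003], [0, 0, 0], 0.6], [[-0.002, 0.001, 0.003], [0, 0, 0], 0.6]]' --squeeze 5

```text
time: 8.28
tcp_pos: [537.0, -230.2, 5.0]
tcp_rot: [0.939, 0.344, 0.002, 0.002]
wrist_force: [-1.1, 0.0, 3.9]
gripper_width: 64.0
```

```bash
python3 plan.py 536.2 -229.7 3.5 130
```

```text
t 8.28 tcp [ 537.03 -230.23    5.03] yaw 40.3 tilt 0.31 F [-1.07  0.01  3.88] M [-0.09   0.198  0.018] w 64.02 q [-0.5   0.2   1.95  0.    0.99 -1.2 ]
shift [-0.0006 -0.0019  0.0031] turn [ 0.0026  0.0011 -0.7475] dist 1.8
```

send_rows --rows '[[[0, 0, 0.001], [0, 0, 0], 0.8], [[0, 0, 0.001], [0, 0, -0.1], 0.8], [[0, 0, 0.001], [0, 0, -0.747], 0.8], [[0, 0, 0.001], [0, 0, -0.747], 0.8], [[0, 0, 0.001], [0, 0, -0.747], 0.8]]'

```text
time: 8.7
tcp_pos: [537.0, -230.2, 4.5]
tcp_rot: [0.823, 0.569, 0.001, 0.002]
wrist_force: [-0.1, -0.3, 0.3]
gripper_width: 76.3
```

```bash
python3 plan.py 537 -230.2 4 130
```

```text
t 8.7 tcp [ 537.03 -230.21    4.54] yaw 69.29 tilt 0.31 F [-0.09 -0.32  0.3 ] M [ 0.032 -0.021  0.021] w 76.32 q [-0.5   0.2   1.95  0.    0.99 -1.71]
shift [-0.     -0.0001  0.0011] turn [ 0.0022  0.0015 -0.5059] dist 0.5
```

send_rows --rows '[[[0, 0, 0.001], [0.001, 0.001, -0.506], 0.8], [[0, 0, 0.001], [0.001, 0.001, -0.506], 0.8], [[0, 0, 0.001], [0.001, 0.001, -0.506], 0.8], [[0, 0, 0.001], [0.001, 0.001, -0.506], 0.8], [[0, 0, 0.001], [0.001, 0.001, -0.506], 0.8]]'

```text
time: 9.12
tcp_pos: [537.0, -230.2, 4.0]
tcp_rot: [0.608, 0.794, 0.001, 0.002]
wrist_force: [-0.6, 0.2, -0.6]
gripper_width: 75.9
```

send_rows --rows '[[[0, 0, 0], [0, 0, -0.205], 0.8], [[0, 0, 0], [0, 0, -0.205], 0.8], [[0, 0, 0], [0, 0, -0.205], 0.8], [[0, 0, 0], [0, 0, -0.205], 0.8], [[0, 0, 0], [0, 0, -0.205], 0.8]]'

```text
time: 9.53
tcp_pos: [537.0, -230.3, 4.0]
tcp_rot: [0.425, 0.905, 0.0, 0.002]
wrist_force: [-0.6, 0.2, 0.2]
gripper_width: 76.1
```

```bash
python3 plan.py 537 -230.2 4 130
```

```text
t 9.53 tcp [ 537.02 -230.27    4.03] yaw 129.75 tilt 0.22 F [-0.56  0.17  0.18] M [ 0.03   0.01  -0.012] w 76.08 q [-0.5   0.2   1.95  0.    0.99 -2.76]
shift [0.0001 0.0001 0.0001] turn [ 0.0011  0.0015 -0.0021] dist 0.1
```

send_rows --rows '[[[0, 0, 0], [0.001, 0.001, 0], 0.6], [[0, 0, 0], [0.001, 0.001, 0], 0.6], [[0, 0, 0], [0.001, 0.001, 0], 0.6], [[0, 0, 0], [0.001, 0.001, 0], 0.6], [[0, 0, -0.04], [0.001, 0.001, 0], 0.6]]' --squeeze 15

```text
time: 9.95
tcp_pos: [533.7, -228.5, 20.0]
tcp_rot: [0.425, 0.905, 0.0, -0.004]
wrist_force: [-0.9, 0.2, -2.0]
gripper_width: 63.9
```

```bash
python3 plan.py 589.6 -12.3 175 130
```

```text
t 9.95 tcp [ 533.72 -228.53   19.97] yaw 129.71 tilt 0.42 F [-0.9   0.16 -1.98] M [0.07  0.165 0.019] w 63.88 q [-0.5   0.18  1.94 -0.    1.03 -2.76]
shift [ 0.2634  0.3614 -0.3093] turn [-0.0013 -0.0033 -0.0024] dist 271.9
```

send_rows --rows '[[[0, 0, -0.15], [0, -0.003, 0], 0.6], [[0.04, 0.05, -0.3], [0, -0.003, 0], 0.6], [[0.1, 0.14, -0.31], [0, -0.003, 0], 0.6], [[0.15, 0.21, -0.31], [0, -0.003, 0], 0.6], [[0.263, 0.361, -0.31], [0, -0.003, 0], 0.6]]'

```text
time: 10.37
tcp_pos: [567.2, -112.0, 163.6]
tcp_rot: [0.426, 0.905, -0.001, 0.003]
wrist_force: [1.4, -0.4, -0.2]
gripper_width: 63.5
```

```bash
python3 plan.py 589.6 -12.3 175 130
```

```text
t 10.37 tcp [ 567.18 -111.96  163.57] yaw 129.54 tilt 0.34 F [ 1.43 -0.44 -0.17] M [ 0.022  0.026 -0.013] w 63.51 q [-0.29  0.    1.87 -0.    1.27 -2.55]
shift [ 0.125   0.1615 -0.0234] turn [ 0.0006  0.0028 -0.0038] dist 102.8
```

send_rows --rows '[[[0.06, 0.08, -0.023], [0, 0.002, -0.004], 0.6], [[0.125, 0.162, -0.023], [0, 0.002, -0.004], 0.6], [[0.125, 0.162, -0.023], [0, 0.002, -0.004], 0.6], [[0.125, 0.162, -0.023], [0, 0.002, -0.004], 0.6], [[0.125, 0.162, -0.023], [0, 0.002, -0.004], 0.6]]'

```text
time: 10.78
tcp_pos: [589.6, -11.1, 174.5]
tcp_rot: [0.421, 0.907, -0.0, 0.001]
wrist_force: [-0.3, -0.4, -0.4]
gripper_width: 63.9
```

```bash
python3 - <<'E'
from h import *
p,d=cams.camera('side'); p,d=cams.camera('side'); np.save('pics/s7.npy',p); crop(p,328,225,100,80,8,'pics/s7.png')
p,d=cams.camera('top'); np.save('pics/t7.npy',p); crop(p,322,241,100,80,8,'pics/t7.png')
E
python3 plan.py 589.6 -12.3 150 130
```

```text
t 10.93 tcp [589.35 -13.22 174.26] yaw 129.94 tilt 0.07 F [ 0.16 -0.31 -0.28] M [ 0.076  0.037 -0.008] w 64.1 q [-0.11  0.02  1.83 -0.    1.29 -2.38]
shift [0.0012 0.0016 0.0485] turn [ 0.0002  0.0006 -0.0005] dist 24.3
```

View pics/s7.png

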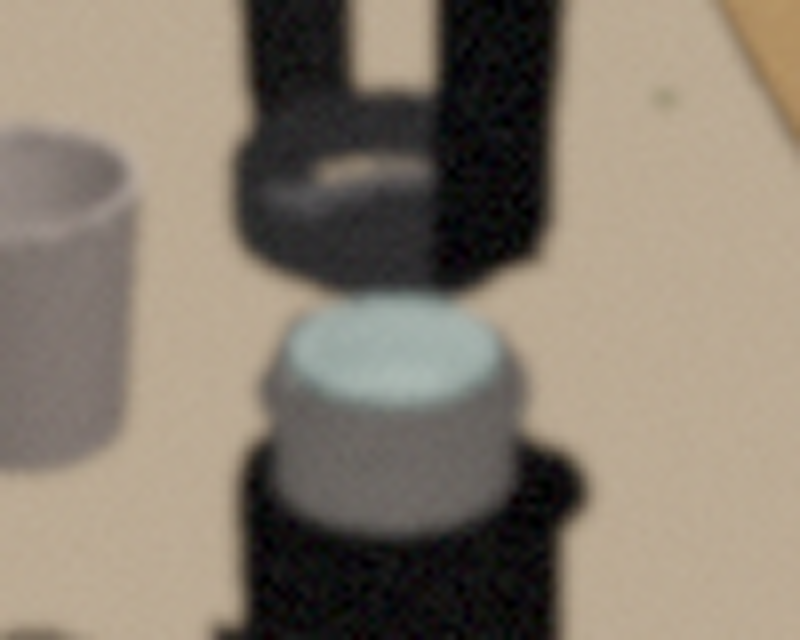

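View pics/t7.png

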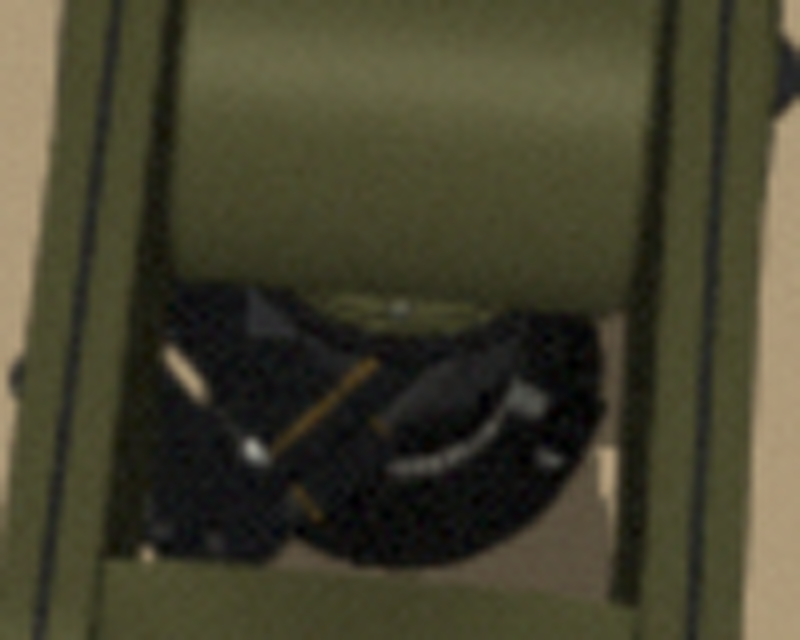

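The ring is centred over the cell in x (ring mid ≈393, cell mid ≈394 in the crop). Lowering in steps with a softer grip.

send_rows --rows '[[[0.001, 0.0016, 0.03], [0, 0, 0], 0.6], [[0.001, 0.0016, 0.056], [0, 0, 0], 0.6], [[0.001, 0.0016, 0.056], [0, 0, 0], 0.6], [[0.001, 0.0016, 0.056], [0, 0, 0], 0.6], [[0.001, 0.0016, 0.056], [0, 0, 0], 0.6]]' --squeeze 8

```text
time: 11.35
tcp_pos: [589.4, -12.9, 146.2]
tcp_rot: [0.423, 0.906, -0.0, 0.0]
wrist_force: [-0.1, -0.6, -0.0]
gripper_width: 64.3
```

```bash
python3 plan.py 589.6 -12.3 144 130
```

```text
t 11.35 tcp [589.45 -12.91 146.16] yaw 129.89 tilt 0.04 F [-0.05 -0.63 -0.04] M [ 0.104  0.087 -0.027] w 64.31 q [-0.11  0.04  1.85 -0.    1.24 -2.38]
shift [0.0007 0.001  0.0043] turn [-0.0001  0.0003 -0.0009] dist 2.2
```

send_rows --rows '[[[0.0007, 0.001, 0.003], [0, 0, 0], 0.6], [[0.0007, 0.001, 0.006], [0, 0, 0], 0.6], [[0.0007, 0.001, 0.006], [0, 0, 0], 0.6], [[0.0007, 0.001, 0.006], [0, 0, 0], 0.6]]'

```text
time: 11.68
tcp_pos: [589.6, -12.3, 143.3]
tcp_rot: [0.423, 0.906, -0.0, 0.0]
wrist_force: [-0.3, -0.5, -0.0]
gripper_width: 64.3
```

```bash
python3 plan.py 589.6 -12.3 141 130
```

```text
t 11.68 tcp [589.64 -12.28 143.33] yaw 129.9 tilt 0.05 F [-0.33 -0.5  -0.01] M [ 0.015  0.019 -0.028] w 64.34 q [-0.11  0.05  1.86 -0.    1.24 -2.38]
shift [ 0.     -0.0001  0.0047] turn [-0.0001  0.0004 -0.0008] dist 2.3
```

send_rows --rows '[[[0, 0, 0.002], [0, 0, 0], 0.6], [[0, 0, 0.004], [0, 0, 0], 0.6], [[0, 0, 0.004], [0, 0, 0], 0.6]]'

```text
time: 11.93
tcp_pos: [589.6, -12.3, 141.2]
tcp_rot: [0.423, 0.906, -0.0, 0.0]
wrist_force: [-0.2, -1.1, -0.1]
gripper_width: 64.4
```

```bash
python3 plan.py 589.6 -12.3 139 130
```

```text
t 11.93 tcp [589.59 -12.32 141.2 ] yaw 129.91 tilt 0.06 F [-0.17 -1.09 -0.09] M [0.011 0.018 0.022] w 64.42 q [-0.11  0.05  1.86 -0.    1.24 -2.38]
shift [0.     0.     0.0044] turn [-0.0002  0.0004 -0.0008] dist 2.2
```

send_rows --rows '[[[0, 0, 0.002], [0, 0, 0], 0.6], [[0, 0, 0.004], [0, 0, 0], 0.6], [[0, 0, 0.004], [0, 0, 0], 0.6]]'

```text
time: 12.18
tcp_pos: [589.8, -12.4, 140.1]
tcp_rot: [0.423, 0.906, -0.0, 0.001]
wrist_force: [-1.5, -0.5, 3.4]
gripper_width: 64.3
```

```bash
python3 plan.py 589.6 -12.3 137 130
```

```text
t 12.18 tcp [589.78 -12.4  140.07] yaw 129.91 tilt 0.07 F [-1.51 -0.51  3.41] M [ 0.03   0.471 -0.017] w 64.31 q [-0.11  0.05  1.86 -0.    1.23 -2.38]
shift [ 0.0004 -0.0001  0.0061] turn [-0.0001  0.0006 -0.0008] dist 3.1
```

Contact at TCP 140.1 with 3.4 N, so the lugs rest on the thread flank. Now turning clockwise, following the 14 mm lead with a slight press.

send_rows --rows '[[[0, 0, 0.002], [0, 0, 0.06], 0.6], [[0, 0, 0.0025], [0, 0, 0.12], 0.6], [[0, 0, 0.003], [0, 0, 0.18], 0.6], [[0, 0, 0.0037], [0, 0, 0.24], 0.6], [[0, 0, 0.0043], [0, 0, 0.3], 0.6]]'

```text
time: 12.6
tcp_pos: [590.4, -12.8, 138.7]
tcp_rot: [0.684, 0.73, 0.0, 0.002]
wrist_force: [0.2, -1.3, 1.8]
gripper_width: 64.5
```

```bash
python3 plan.py 589.6 -12.3 137 90
```

```text
t 12.6 tcp [590.44 -12.79 138.72] yaw 93.75 tilt 0.18 F [ 0.16 -1.34  1.75] M [-0.182  0.06   0.055] w 64.46 q [-0.11  0.05  1.86 -0.    1.23 -1.75]
shift [ 0.0011 -0.0016  0.0034] turn [0.0011 0.001  0.0313] dist 2.0
```

send_rows --rows '[[[0.0005, -0.0008, 0.001], [0, 0, 0.06], 0.6], [[0.0005, -0.0008, 0.0015], [0, 0, 0.12], 0.6], [[0.0005, -0.0008, 0.002], [0, 0, 0.18], 0.6], [[0.0005, -0.0008, 0.0027], [0, 0, 0.24], 0.6], [[0.0005, -0.0008, 0.0038], [0, 0, 0.3], 0.6]]'

```text
time: 13.02
tcp_pos: [590.4, -12.9, 137.3]
tcp_rot: [0.875, 0.484, 0.001, 0.002]
wrist_force: [-0.8, -1.9, 2.7]
gripper_width: 64.4
```

```bash
python3 plan.py 589.6 -12.3 137 50
```

```text
t 13.02 tcp [590.35 -12.92 137.3 ] yaw 57.94 tilt 0.24 F [-0.84 -1.92  2.67] M [-0.286  0.141  0.078] w 64.43 q [-0.11  0.05  1.86 -0.    1.23 -1.12]
shift [ 0.0003 -0.0019  0.0006] turn [0.002  0.0002 0.0662] dist 1.0
```

send_rows --rows '[[[0, -0.001, 0.0005], [0.002, 0, 0.06], 0.6], [[0, -0.001, 0.001], [0.002, 0, 0.12], 0.6], [[0, -0.001, 0.0016], [0.002, 0, 0.18], 0.6], [[0, -0.001, 0.0022], [0.002, 0, 0.24], 0.6], [[0, -0.001, 0.003], [0.002, 0, 0.3], 0.6]]'

```text
time: 13.43
tcp_pos: [590.2, -12.7, 135.9]
tcp_rot: [0.981, 0.192, 0.001, -0.0]
wrist_force: [0.3, 0.1, 1.3]
gripper_width: 64.1
```

```bash
python3 plan.py 589.6 -12.3 137 15
```

```text
t 13.43 tcp [590.17 -12.66 135.95] yaw 22.13 tilt 0.07 F [0.32 0.07 1.29] M [-0.154  0.035  0.048] w 64.09 q [-0.11  0.05  1.86  0.    1.23 -0.5 ]
shift [-0.0008 -0.0011 -0.0021] turn [ 0.0001 -0.0006  0.0594] dist 1.2
```

send_rows --rows '[[[0, 0, 0.0005], [0, 0, 0.06], 0.6], [[0, 0, 0.001], [0, 0, 0.12], 0.6], [[0, 0, 0.0016], [0, 0, 0.18], 0.6], [[0, 0, 0.0022], [0, 0, 0.24], 0.6], [[0, 0, 0.003], [0, 0, 0.3], 0.6]]'

```text
time: 13.85
tcp_pos: [590.4, -12.6, 134.6]
tcp_rot: [0.993, -0.119, 0.001, -0.0]
wrist_force: [-0.4, 0.5, 1.0]
gripper_width: 64.4
```

```bash
python3 plan.py 589.6 -12.3 137 -20;python3 - <<'E'
from h import *
p,d=cams.camera('side'); np.save('pics/s8.npy',p); crop(p,328,225,100,80,8,'pics/s8.png')
E
```

```text
t 13.85 tcp [590.38 -12.62 134.56] yaw -13.68 tilt 0.1 F [-0.43  0.52  0.95] M [-0.119  0.064  0.023] w 64.44 q [-0.11  0.06  1.86  0.    1.22  0.13]
shift [-0.0017 -0.0003 -0.0049] turn [-0.0004 -0.0007  0.0527] dist 2.6
```

View pics/s8.png

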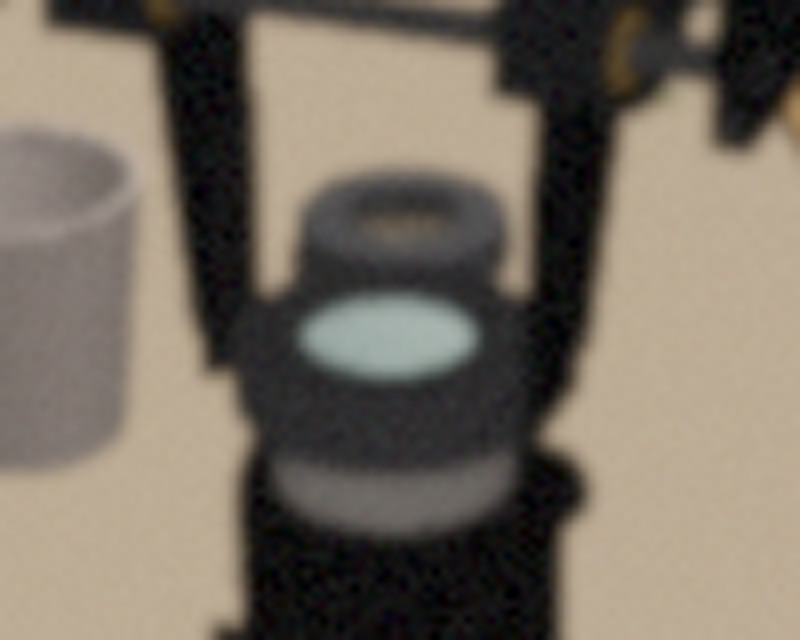

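The ring sits level and is advancing by the thread lead. Continuing in smaller steps, watching the torque.

send_rows --rows '[[[-0.0005, 0, 0.0005], [0, 0, 0.05], 0.6], [[-0.0005, 0, 0.001], [0, 0, 0.1], 0.6], [[-0.0005, 0, 0.0014], [0, 0, 0.15], 0.6], [[-0.0005, 0, 0.0014], [0, 0, 0.15], 0.6]]'

```text
time: 14.23
tcp_pos: [590.3, -12.5, 133.9]
tcp_rot: [0.962, -0.275, 0.001, -0.0]
wrist_force: [0.2, -0.8, 0.7]
gripper_width: 64.1
```

```bash
python3 plan.py
```

```text
t 14.23 tcp [590.27 -12.49 133.88] yaw -31.88 tilt 0.12 F [ 0.2  -0.79  0.66] M [-0.098  0.106  0.016] w 64.11 q [-0.11  0.06  1.86  0.    1.22  0.44]
```

send_rows --rows '[[[-0.0003, 0, 0.0005], [0, 0, 0.05], 0.6], [[-0.0003, 0, 0.001], [0, 0, 0.1], 0.6], [[-0.0003, 0, 0.0014], [0, 0, 0.15], 0.6], [[-0.0003, 0, 0.0014], [0, 0, 0.15], 0.6]]'

```text
time: 14.57
tcp_pos: [590.4, -12.6, 133.5]
tcp_rot: [0.907, -0.421, 0.001, -0.001]
wrist_force: [0.4, -0.9, 1.5]
gripper_width: 64.5
```

```bash
python3 plan.py
```

```text
t 14.57 tcp [590.41 -12.56 133.49] yaw -49.74 tilt 0.16 F [ 0.38 -0.87  1.47] M [-0.176  0.259 -0.093] w 64.47 q [-0.11  0.06  1.86  0.    1.22  0.76]
```

send_rows --rows '[[[-0.0003, 0, 0.0006], [0, 0, 0.05], 0.6], [[-0.0003, 0, 0.0012], [0, 0, 0.1], 0.6], [[-0.0003, 0, 0.0012], [0, 0, 0.1], 0.6]]'

```text
time: 14.82
tcp_pos: [590.5, -12.7, 133.4]
tcp_rot: [0.859, -0.512, 0.001, -0.001]
wrist_force: [-1.0, -1.8, 3.4]
gripper_width: 64.1
```

```bash
python3 plan.py
```

```text
t 14.82 tcp [590.51 -12.65 133.39] yaw -61.54 tilt 0.18 F [-1.01 -1.81  3.43] M [-0.287  0.31  -0.04 ] w 64.06 q [-0.11  0.06  1.86  0.    1.22  0.96]
```

The ring stopped descending at TCP 133.4, so the flange now rests on the lens. The thread still has to come down onto the lugs. Holding z and turning in small steps.

send_rows --rows '[[[-0.0003, 0, 0], [0, 0, 0.05], 0.6], [[-0.0003, 0, 0], [0, 0, 0.1], 0.6], [[-0.0003, 0, 0], [0, 0, 0.1], 0.6]]' --squeeze 13

```text
time: 15.07
tcp_pos: [590.5, -12.7, 133.5]
tcp_rot: [0.802, -0.597, 0.001, -0.001]
wrist_force: [-0.8, -0.9, 2.0]
gripper_width: 63.9
```

```bash
python3 plan.py
```

```text
t 15.07 tcp [590.47 -12.68 133.47] yaw -73.29 tilt 0.19 F [-0.81 -0.86  1.97] M [-0.237  0.32  -0.035] w 63.91 q [-0.11  0.06  1.86 -0.    1.22  1.17]
```

send_rows --rows '[[[0, 0, 0], [0, 0, 0.05], 0.6], [[0, 0, 0], [0, 0, 0.1], 0.6], [[0, 0, 0], [0, 0, 0.1], 0.6]]'

```text
time: 15.32
tcp_pos: [590.4, -12.8, 133.4]
tcp_rot: [0.737, -0.676, 0.001, -0.001]
wrist_force: [-0.5, -0.9, 2.2]
gripper_width: 64.1
```

```bash
python3 plan.py
```

```text
t 15.32 tcp [590.38 -12.77 133.44] yaw -85.01 tilt 0.18 F [-0.51 -0.93  2.19] M [-0.229  0.288 -0.011] w 64.09 q [-0.11  0.06  1.86 -0.    1.22  1.37]
```

send_rows --rows '[[[0, 0, 0], [0, 0, 0.04], 0.6], [[0, 0, 0], [0, 0, 0.08], 0.6], [[0, 0, 0], [0, 0, 0.08], 0.6]]'

```text
time: 15.57
tcp_pos: [590.4, -12.8, 133.5]
tcp_rot: [-0.68, 0.733, -0.001, 0.001]
wrist_force: [-0.4, -0.3, 1.1]
gripper_width: 63.8
```

```bash
python3 plan.py
```

```text
t 15.57 tcp [590.37 -12.82 133.45] yaw -94.3 tilt 0.18 F [-0.44 -0.26  1.07] M [-0.255  0.242 -0.069] w 63.83 q [-0.11  0.06  1.86 -0.    1.22  1.53]
```

send_rows --rows '[[[0, 0, 0], [0, 0, 0.04], 0.6], [[0, 0, 0], [0, 0, 0.08], 0.6], [[0, 0, 0], [0, 0, 0.08], 0.6]]'

```text
time: 15.82
tcp_pos: [590.2, -12.8, 133.2]
tcp_rot: [-0.619, 0.786, -0.001, 0.001]
wrist_force: [-0.8, -1.3, 0.6]
gripper_width: 64.4
```

```bash
python3 plan.py
```

```text
t 15.82 tcp [590.21 -12.8  133.18] yaw -103.58 tilt 0.15 F [-0.77 -1.33  0.62] M [-0.258  0.244 -0.105] w 64.4 q [-0.11  0.06  1.86 -0.    1.22  1.7 ]
```

```bash
sed -i "s/,'q',s/,'e6',s['effort'][5].round(3),'q6',s/; s/s\['q'\].round(2))/s['q'][5].round(3))/" plan.py; python3 plan.py
```

```text
t 15.82 tcp [590.21 -12.8  133.18] yaw -103.58 tilt 0.15 F [-0.77 -1.33  0.62] M [-0.258  0.244 -0.105] w 64.4 e6 0.49 q6 1.695
```

send_rows --rows '[[[0, 0, 0], [0, 0, 0.04], 0.6], [[0, 0, 0], [0, 0, 0.06], 0.6], [[0, 0, 0], [0, 0, 0.06], 0.6]]'

```text
time: 16.07
tcp_pos: [590.2, -12.8, 133.0]
tcp_rot: [-0.571, 0.821, -0.001, 0.001]
wrist_force: [-0.1, -0.6, 0.5]
gripper_width: 64.3
```

```bash
python3 plan.py
```

```text
t 16.07 tcp [590.15 -12.78 132.98] yaw -110.42 tilt 0.15 F [-0.09 -0.61  0.54] M [-0.205  0.186  0.119] w 64.29 e6 0.378 q6 1.815
```

```bash
cat > avg.py <<'E'
from h import *
a=[]
for i in range(6):
    cams.camera_info('side'); p,d=cams.camera('side'); s=sensors.observe(); a.append(np.r_[s['tcp_pos'],s['wrist_force'],s['moment'],s['effort'][5],s['time']])
a=np.array(a); print(a.mean(0).round(3)); print(a[:,8].round(3),a[:,9].round(3)); np.save('pics/last.npy',p)
E
python3 avg.py
```

```text
[ 5.90160e+02 -1.27980e+01  1.33001e+02 -1.35000e-01 -1.08700e+00
 -1.22000e-01 -2.20000e-01  1.58000e-01  1.83000e-01  1.89000e-01
  1.62420e+01]
[0.103 0.169 0.19  0.184 0.196 0.258] [0.156 0.131 0.163 0.2   0.231 0.256]
```

Torque is 0.18–0.25 N·m, above loose and nearing snug. From here, only tiny steps.

send_rows --rows '[[[0, 0, 0], [0, 0, 0.015], 0.6], [[0, 0, 0], [0, 0, 0.02], 0.6]]'

```text
time: 16.53
tcp_pos: [590.1, -12.8, 132.9]
tcp_rot: [-0.552, 0.834, -0.001, 0.001]
wrist_force: [0.9, -1.3, -0.2]
gripper_width: 63.9
```

```bash
python3 plan.py; python3 avg.py; python3 plan.py
```

```text
t 16.53 tcp [590.13 -12.79 132.92] yaw -112.99 tilt 0.14 F [ 0.9  -1.28 -0.24] M [-0.231  0.172  0.472] w 63.92 e6 0.457 q6 1.86
[ 5.9012e+02 -1.2799e+01  1.3292e+02  8.2000e-02 -1.2810e+00 -1.4000e-02
 -1.8100e-01  1.4900e-01  3.8000e-01  3.7700e-01  1.6708e+01]
[0.413 0.416 0.394 0.384 0.346 0.325] [0.429 0.389 0.354 0.355 0.363 0.371]
t 16.83 tcp [590.11 -12.8  132.91] yaw -113.01 tilt 0.14 F [-0.16 -0.82 -0.45] M [-0.196  0.15   0.325] w 64.35 e6 0.371 q6 1.86
```

Torque settles at 0.35 N·m, within the snug range. Releasing and backing off.

send_rows --rows '[[[0, 0, 0], [0, 0, 0], 0.85], [[0, 0, 0], [0, 0, 0], 0.85], [[0, 0, 0], [0, 0, 0], 0.85], [[0, 0, -0.06], [0, 0, 0], 0.85], [[0, 0, -0.14], [0, 0, 0], 0.85]]'

```text
time: 17.25
tcp_pos: [586.8, -12.3, 198.5]
tcp_rot: [-0.552, 0.834, 0.003, -0.003]
wrist_force: [0.6, -0.1, -0.9]
gripper_width: 80.7
```

```bash
python3 plan.py 450 150 250 -90; python3 - <<'E'
from h import *
p,d=cams.camera('side'); crop(p,328,230,100,80,8,'pics/s9.png')
E
```

```text
t 17.25 tcp [586.81 -12.26 198.54] yaw -113.03 tilt 0.45 F [ 0.62 -0.12 -0.87] M [-0.059  0.124 -0.01 ] w 80.69 e6 -0.001 q6 1.86
shift [-0.1914  0.3795 -0.1005] turn [ 0.0037 -0.0003 -0.1919] dist 218.4
```

View pics/s9.png

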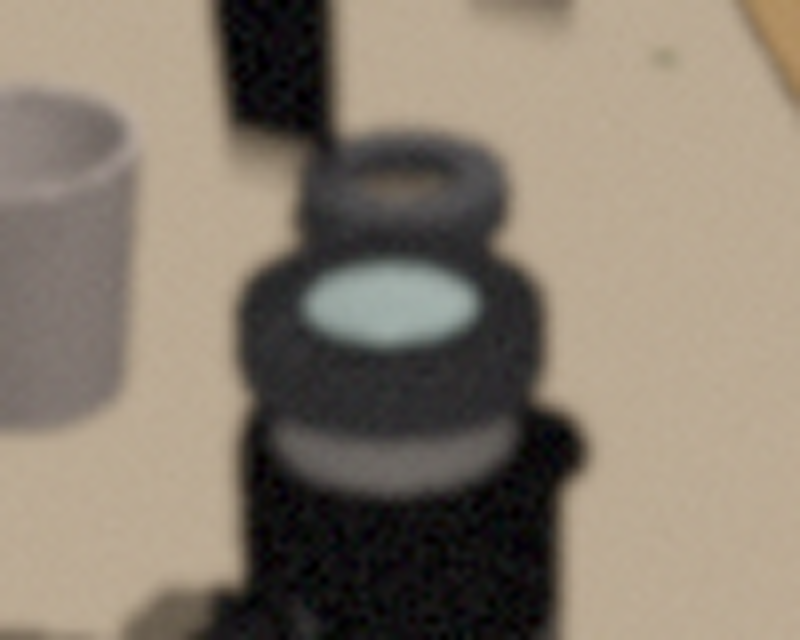

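send_rows --rows '[[[0, 0, -0.1], [0, 0, 0], 0.85], [[-0.19, 0.38, -0.1], [0, 0, 0], 0.85], [[-0.19, 0.38, -0.1], [0, 0, 0], 0.85], [[-0.19, 0.38, -0.1], [0, 0, 0], 0.85], [[-0.19, 0.38, -0.1], [0, 0, 0], 0.85]]'

```text
time: 17.72
tcp_pos: [483.1, 115.1, 257.2]
tcp_rot: [-0.551, 0.834, -0.004, 0.005]
wrist_force: [0.9, 1.4, 0.1]
gripper_width: 80.9
```

```bash
python3 - <<'E'
from h import *
p,d=cams.camera('top'); p,d=cams.camera('top'); cv2.imwrite('pics/t10.png',p[:,:,::-1]); crop(p,322,241,80,60,8,'pics/t10c.png')
C=cloud('top',d); r=np.hypot(C[...,0]-589.9,C[...,1]+12.4); m=(r>19)&(r<30)&(C[...,2]>120)
P=C[m]; A=np.c_[P[:,0]-589.9,P[:,1]+12.4,np.ones(len(P))]; s,e,_,_=np.linalg.lstsq(A,P[:,2],rcond=None); print(len(P),s,e)
p,d=cams.camera('side'); crop(p,328,230,100,80,8,'pics/s10.png'); s=sensors.observe(); print(s['time'],s['tcp_pos'],s['wrist_force'])
E
```

```text
381 [-1.28467266e-04  1.07480201e-02  1.45068288e+02] [1012.35366232]
17.8667 [483.20612598 115.98134869 257.61262424] [-0.15769604  0.02234868  0.06140347]
```

View pics/t10.png

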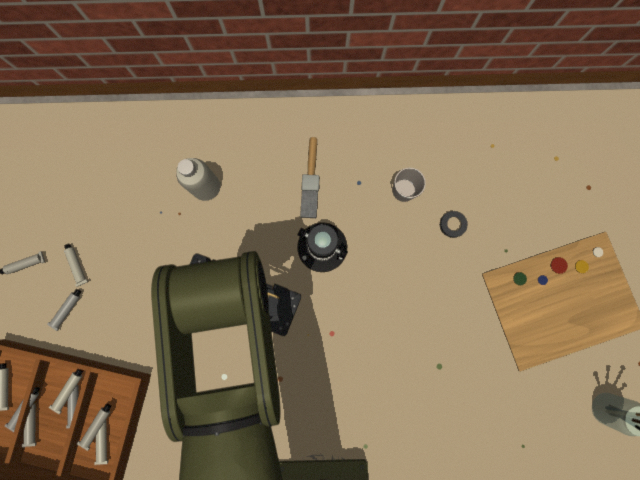

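View pics/t10c.png

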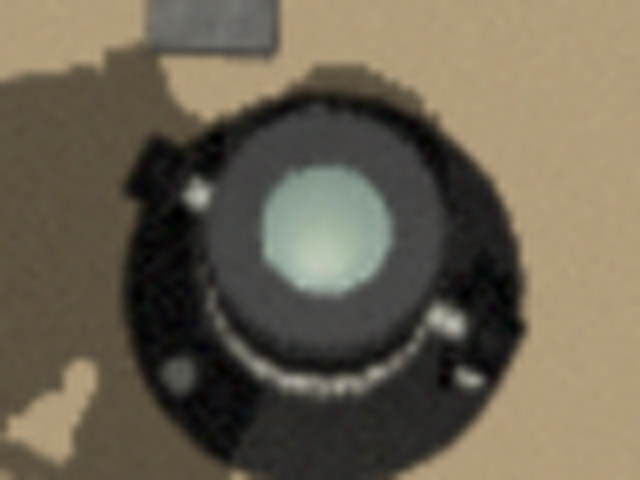

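View pics/s10.png

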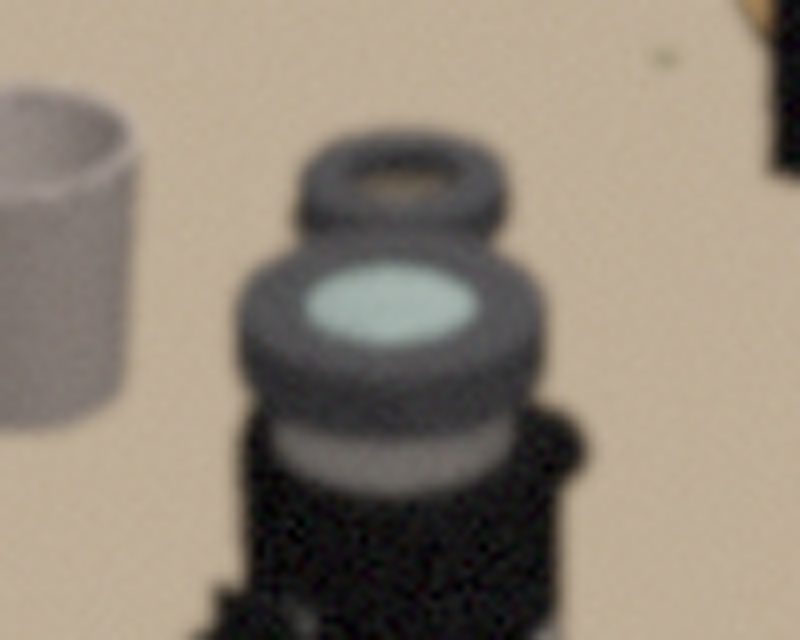

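The ring sits centred and level over the glass (top (322,240), side (326,225)). Its top is at about 145 mm, matching the TCP. The bottle, cup and brush look unmoved and the arm is clear, so I'm handing in.

```bash
python3 -c "
from bench import sign_off
print(sign_off())"
```

```text
the job is handed in; nothing more can be done
None
```

I fitted the larger lens dome up into the cell, set the ring nearest the robot's base over it, and screwed the ring down clockwise to snug. I handed the job in at about 18 s, with the robot touching nothing.

**Last checks:**
- **Torque:** it settled at about 0.33–0.37 N·m before release, inside the 0.3–0.4 snug range. It briefly read 0.47 N·m during the last small step.
- **Ring seating:** once the flange met the glass, the thread drew the ring down about 0.5 mm more. That suggests roughly 15–20 N on the gasket, but I did not measure that load directly.
- **Position:** depth puts the ring top at about 145 mm and within about 0.6° of level. Both cameras show it centred over the glass.
- **Other objects:** the bottle, cup and brush look unmoved in the top view.

**Weaker or conflicting evidence:**
- **Torque readings:** mid-turn, the wrist moment disagreed with the joint effort (−0.1 against +0.5 N·m), so I went only by averages taken while the arm held still.
- **Lens tilt:** before the ring went on, the lens read 1.5° of tilt, close to the noise. I gave it no separate press.
- **No re-test:** I did not grip the ring again after letting go, so as not to overtighten it.

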